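Open the paddle-latched sample locker and load the dish

TASK

The grey sample locker is latched shut: pull up the paddle recessed under the hood in its lid and, with the paddle held out, raise the lid until it stands open, nearly upright, and let go. Then pick up the small petri dish and set it gently down, flat on the floor inside the locker, without dropping it. Leave the lid standing open and do not disturb the large petri dish and the beaker.

Things in the scene. Friction and masses are not known exactly. Their poses are not given: they have to be found in the camera images.
- paddle_grip (a point): Centre of the grip block at the free, front end of the aluminium paddle in the locker's lid. At rest: x to the locker's rear, y along the hinge, z up; the axes turn with the paddle. Block: 36 mm along y (take it across this, a finger each side), 28 along x, 20 along z, its top flush with the lid. It weighs little; the floor of the dish it lies in is 24 mm below this point.
- paddle_pin (a point): Middle of the pin on which the paddle turns: 45 mm behind the block's centre and 2 mm above it, parallel to the lid's hinge (y). Pulling swings the block up out of the lid in an arc about it. The paddle lies in a dish sunk 34 mm into the lid, 130 mm wide along y, from 40 mm in front of the block's centre to 55 mm behind it.
- hood_edge (a point): Middle of the front edge of the fixed hood that slopes up from the rear of the dish over the paddle: 40 mm above the lid, 5 mm in front of the block's centre, 140 mm wide. It bars a straight-down grasp: the fingers must come in from the front, tilted some 40 to 45 degrees from vertical, pointing down and to the locker's rear, and keep that lean to the lid while pulling.
- paddle (a joint): Angle of the paddle in the lid: 0 at rest, flush; grows as its front end is pulled up; stop at 0.36. A spring returns it (about 3 N at the block at rest, 8 N at the stop). Beyond about 0.3 the latch bolt at the lid's front edge is drawn clear and the lid is free to rise.
- lid_hinge (a point): Middle of the lid's hinge line, along the locker's upper rear edge, level with the lid's outer face 112 mm above the worktop; y along the hinge, x level to the locker's rear, z up. The lid is a flat level panel 234 mm from hinge to front edge and 256 mm wide. At rest the block's centre is 150 mm in front of the hinge line and 10 mm below the lid's outer face.
- lid (a joint): Angle of the lid: 0 shut, grows as its front edge rises, 1.57 upright, stop at 1.75. It weighs 0.5 kg on a stiff friction hinge and stays where it is left; it takes about 8 N at the paddle to raise it. Standing open means at least 75 degrees (1.3).
- locker_floor (a point): On the locker's inside floor, 6 mm above the worktop; x to the locker's rear, z up. The locker is fixed and stands sideways, its rear to the robot's left. Inside it reaches from x = -129 to +112 mm and 123 mm to each side; walls 106 mm high; hinge line at x = +100. A keeper plate 44 mm wide in the middle of the front wall reaches back to x = -110, 101 to 105 mm above the worktop.
- small_dish_center (a point): Centre of the small lidded petri dish, a flat disc 60 mm in diameter and 16 mm high, lying flat on the worktop to the right of the locker (in front of it); z up when flat. The point is 8 mm above its underside. Weighs about 20 g.
- large_dish_center (a point): Bystander: centre of the large petri dish, 90 mm in diameter, 16 mm high; the point is 8 mm above its underside.
- beaker_center (a point): Bystander: middle of the small beaker, 48 mm in diameter, 60 mm high; the point is 30 mm above its underside.
Mind the look-alikes: they are no part of the job. Several things look just like the part that bears small_dish_center: the one meant starts farthest to the robot's right.

How it is judged:
By the outcome, as a careful person would: the job done as asked, in the order asked, and still so for the second after the job is handed in, with the robot touching nothing.
It also fails if it takes over 67 s, if anything falls off the work surface, if the arm or the gripper's body presses on something with over 40 N, if the wrist force passes 120 N, or if a joint passes its speed limit or range.

ROBOT

A 6-joint arm with a two-finger parallel gripper is mounted at the origin on a cart in front of the work surface, level with it; the furniture and walls round the work are solid. World frame = base frame: x ahead of the robot, y to its left, z up, the work surface at z = 0. Lengths are in m, angles in degrees, forces in N, time in s.
With the tool pointing down it reaches from about 0.35 to 0.975 m from the base axis. Payload 7.1 kg.
Tool frame: the origin (TCP) lies at the very end of the fingers, on their centre line; the grasp point (between the pads) lies 19 mm behind it (bot.grip_point_offset is the distance from the TCP to the grasp point, in m); z points along the fingers, x is the direction in which the jaws open and shut, and the axes are right-handed (so a half turn about z gives the same grasp; the last joint's range is limited). The gripper opens to 88 mm and grips with 3 to 60 N. Pads are 20 mm wide; open, the fingers measure 115 mm over their backs; the gripper's body (75 mm by 178 mm) begins 61 mm behind the grasp point.
Start: joints at [68.755, 24.242, 93.386, -0, 62.372, -1.089], TCP at [0.215, 0.587, 0.223] pointing down, gripper open.
Joint ranges: [-172.04, 172.04], [-51.8, 120.97], [4.93, 147.93], [-75.15, 255.16], [6.16, 154.13], [-145.62, 145.62]. Speed limits (degrees/s): [136.94, 136.94, 172.46, 180, 180, 180].

INTERFACE

Orientations are given as [roll, pitch, yaw] about the fixed x, y, z axes, in that order (R = Rz(yaw) Ry(pitch) Rx(roll)).
In Python, from workcell import bot gives the robot as it stands.
- The arm moves only by the tool carry_out, never from a script. Its argument "steps" is a list that holds one entry, the list of rows, each a list of 7 numbers: the shift along the tool's x, y, z in m, then the turn, a rotation vector about the tool's x, y, z in rad, then the finger opening in m, from 0 to 0.0878. In form: [[[tx, ty, tz, rx, ry, rz, claw], ...]]. A call has 1 to 8 rows; each row shifts and turns the pose as measured when the row begins, along the tool's axes as they then stand; what a row does not reach is not made up. A row lasts 1/12 s, in which the tool goes at most 41.7 mm and 7.16 degrees, less where a joint would pass 70% of its speed; a pose out of reach is approached as far as the arm can. A call is refused whole if a number of a shift passes 0.0417 or a number of a turn 0.125, either way. A call with a gripper value outside its range is refused whole. The fingers move at their own pace and stop on an object; "squeeze" is the grip in N (left out, the last holds). Time passes only in rows, so rows that do not move let the fingers close. It gives the time, the measured TCP pose, the force and the opening at its end, in the units of the state.
- bot.get_state(): the state, without advancing time (a new reading comes with each control period).
- bot.read_camera(name): name is "scene" or "top" or "wrist"; returns (picture, depth): 420x560x3 uint8, red, green, blue; 420x560 float32, m along the optical axis (not along the pixel's ray), 0 where there is no reading.
- bot.get_calibration(name): a dict with "K" (3x3 intrinsics, pixels), "pose" (4x4, takes a point from camera to world coordinates); the wrist camera has in their place "mount" (4x4, takes a point from camera to tool coordinates, whose origin is the TCP and whose axes are the tool frame's). Camera axes: x right, y down, z forward; pixel columns grow to the right and rows downward; lengths in m; the calibration is good to about 2 mm. The wrist camera is an equidistant fisheye: a pixel r from the principal point sees the ray r / f radians off the axis. A picture is of the moment at which its call begins: read the wrist's pose just before it. get_calibration takes no time and is no camera call.
- bot.finish_job(): hands the job in, once; it reports no verdict.
The state is a dict: "time": time; "joints": joint angles; "qd": joint speeds; "tau": joint torques, N m; "tool_pos": TCP position; "tool_rot": TCP orientation; "contact_force": force on the tool from outside, world axes, zero at the start; "wrist_torque": the same for the moment, N m; "width": finger opening in m.
Only numpy, scipy, OpenCV 4.12 (cv2) and the standard library are available. Lean on these libraries where they do the work, as an engineer would, in place of code of your own. Each camera call takes 0.05 s, during which the arm holds its last target.

## Working session

There is one attempt and no reset: what is moved stays moved. The work goes in short steps, Python scripts to look and compute and a tool call to move; the robot and the scene stay as the last step left them, time stands still between calls to the robot, and variables do not carry over. Pictures are saved under pics/ and viewed, and the job is handed in when it is done.

Besides the shell and the picture viewer there is one more tool, called after "Request:" in YAML: its name, and indented under it one key for each argument. carry_out: Moves the arm, as the interface text tells. Its arguments: {"type":"object","properties":{"steps":{"type":"array","items":{"type":"array","items":{"type":"array","items":{"type":"number"}}}},"squeeze":{"type":"number"}},"required":["steps"]}

```bash
ls; mkdir -p pics; python3 - <<'E'
from workcell import bot
import cv2, numpy as np
s=bot.get_state(); print(s)
for n in ["scene","top"]:
    c=bot.get_calibration(n); print(n,np.round(c["K"],2).tolist(),np.round(c["pose"],4).tolist())
    im,d=bot.read_camera(n); cv2.imwrite(f"pics/{n}0.png",im[:,:,::-1]); np.save(f"{n}0d.npy",d)
c=bot.get_calibration("wrist"); print(c)
E
```

```text
pics
{'time': 0.0, 'joints': array([ 6.87567989e+01,  2.42853105e+01,  9.34305857e+01, -4.72983095e-05,
        6.23733552e+01, -1.08887522e+00]), 'qd': array([ 0.0032064 ,  0.03443444,  0.11510799,  0.05848514,  0.126353  ,
       -0.07742113]), 'tau': array([-2.08201105e-03, -5.44632339e+01, -2.73657650e+01,  6.40628370e-02,
        2.28074152e-02, -1.55319681e-04]), 'tool_pos': array([0.21512082, 0.58621924, 0.22189793]), 'tool_rot': array([-1.79998346e+02,  8.92360520e-02,  6.98456974e+01]), 'contact_force': array([-0.04860207, -0.57670683,  0.44072856]), 'wrist_torque': array([0.02432142, 0.0092989 , 0.01135881]), 'width': 0.08792493971689129}
scene [[435.86, 0.0, 275.66], [0.0, 435.86, 202.39], [0.0, 0.0, 1.0]] [[0.8578, -0.2598, 0.4435, 0.0072], [-0.5134, -0.392, 0.7634, -0.9856], [-0.0245, -0.8825, -0.4696, 0.6173], [0.0, 0.0, 0.0, 1.0]]
top [[502.32, 0.0, 287.24], [0.0, 502.32, 212.29], [0.0, 0.0, 1.0]] [[-0.0015, -0.99, 0.141, 0.3208], [-1.0, 0.001, -0.0034, -0.1505], [0.0032, -0.141, -0.99, 1.3057], [0.0, 0.0, 0.0, 1.0]]
{'K': array([[325.1922621 ,   0.        , 278.34511776],
       [  0.        , 325.1922621 , 208.92702753],
       [  0.        ,   0.        ,   1.        ]]), 'mount': array([[ 9.99999839e-01, -4.73333848e-04,  3.12878290e-04,
        -8.91877067e-04],
       [ 3.67278038e-04,  9.60312170e-01,  2.78927234e-01,
        -7.66800954e-02],
       [-4.32486531e-04, -2.78927075e-01,  9.60312189e-01,
        -1.62603411e-01],
       [ 0.00000000e+00,  0.00000000e+00,  0.00000000e+00,
         1.00000000e+00]])}
```

View pics/scene0.png

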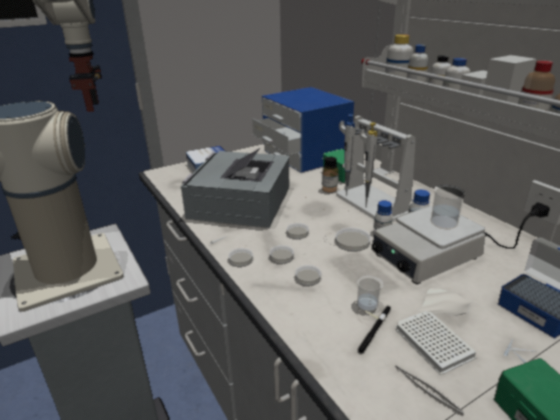

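View pics/top0.png

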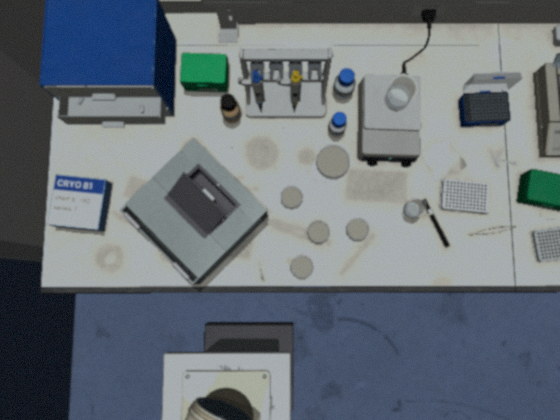

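```bash
cat > h.py <<'E'
import numpy as np, cv2
from workcell import bot
from scipy.spatial.transform import Rotation as R
def ray(n,u,v):
    c=bot.get_calibration(n);K=c["K"];P=np.array(c["pose"])
    d=P[:3,:3]@np.array([(u-K[0,2])/K[0,0],(v-K[1,2])/K[1,1],1]);return P[:3,3],d
def onplane(n,u,v,z):
    o,d=ray(n,u,v);return o+d*(z-o[2])/d[2]
def cloud(n,d):
    c=bot.get_calibration(n);K=c["K"];P=np.array(c["pose"])
    v,u=np.mgrid[:420,:560]
    p=np.stack([(u-K[0,2])/K[0,0]*d,(v-K[1,2])/K[1,1]*d,d],-1)
    return p@P[:3,:3].T+P[:3,3]
def proj(n,p):
    c=bot.get_calibration(n);K=c["K"];P=np.array(c["pose"])
    q=P[:3,:3].T@(np.array(p)-P[:3,3]);return K[0,0]*q[0]/q[2]+K[0,2],K[1,1]*q[1]/q[2]+K[1,2]
E
python3 - <<'E'
import cv2,numpy as np
from h import *
a=cv2.imread("pics/top0.png")[130:295,110:390]; a=cv2.resize(a,None,fx=2.85,fy=2.85,interpolation=cv2.INTER_CUBIC); cv2.imwrite("pics/z1.png",cv2.convertScaleAbs(a,alpha=1.5))
a=cv2.imread("pics/scene0.png")[135:230,175:305]; a=cv2.resize(a,None,fx=6,fy=6,interpolation=cv2.INTER_CUBIC); cv2.imwrite("pics/z2.png",cv2.convertScaleAbs(a,alpha=1.8))
for n in("top","scene"):
    d=np.load(n+"0d.npy");p=cloud(n,d)
    m=(p[...,2]>0.1)&(p[...,2]<0.118)&(p[...,0]>0.25)&(p[...,0]<.8)&(p[...,1]>-.1)&(p[...,1]<.5)
    k,l,st,ce=cv2.connectedComponentsWithStats(m.astype(np.uint8)); i=1+np.argmax(st[1:,4]); q=p[l==i]
    print(n,st[i],q.mean(0),np.median(q[:,2])); r=cv2.minAreaRect(q[:,:2].astype(np.float32)); print(r,cv2.boxPoints(r))
E
```

```text
top [ 120  138  145  147 8204] [0.4937416  0.0723237  0.11214933] 0.11221765534607009
((0.49758604168891907, 0.07330846786499023), (0.2583649158477783, 0.2524510622024536), 45.3804817199707) [[ 0.3170032   0.07001835]
 [ 0.49669454 -0.10730216]
 [ 0.6781689   0.07659858]
 [ 0.49847755  0.2539191 ]]
scene [ 180  151  110   46 2968] [0.48418251 0.05197134 0.11101451] 0.11211893731284561
((0.4980549216270447, 0.07472026348114014), (0.2626255750656128, 0.2537829577922821), 45.67534637451172) [[ 0.3155265   0.06944215]
 [ 0.4970808  -0.1078819 ]
 [ 0.68058336  0.07999837]
 [ 0.49902904  0.25732243]]
```

View pics/z1.png

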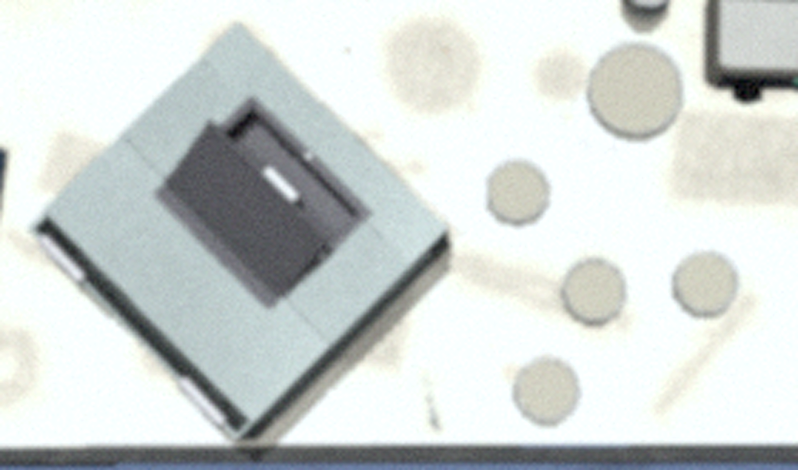

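View pics/z2.png

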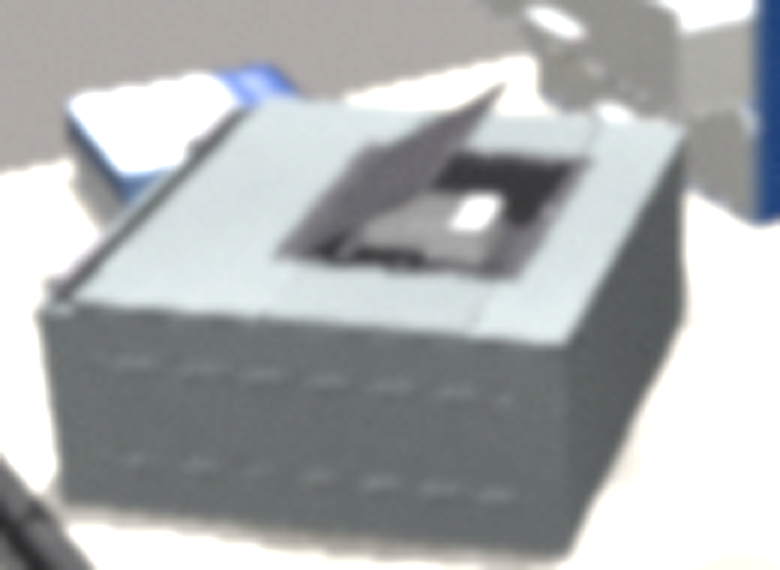

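```bash
python3 - <<'E'
from h import *
th=np.radians(-44.62); f=np.array([np.cos(th),np.sin(th)]); l=np.array([-f[1],f[0]])
B=np.array([.49669,-.10730]);C=np.array([.67817,.07660])
fm=(B+C)/2-f*.0012; blk=fm-f*.084; hin=fm-f*.234
print("front",fm,"blk",blk,"hinge",hin)
for n,s,(x0,y0) in(("top",6,(150,150)),("scene",7,(200,140))):
    a=cv2.imread(f"pics/{n}0.png")
    a=a[y0:y0+95,x0:x0+130] if n=="top" else a[y0:y0+80,x0:x0+110]
    a=cv2.convertScaleAbs(cv2.resize(a,None,fx=s,fy=s,interpolation=cv2.INTER_CUBIC),alpha=2)
    def P(fx,ly,z,col):
        p=np.r_[blk+f*fx+l*ly,z]; u,v=proj(n,p); return (int((u-x0+.5)*s),int((v-y0+.5)*s))
    def poly(pts,col):
        for i in range(len(pts)): cv2.line(a,P(*pts[i],col),P(*pts[(i+1)%len(pts)],col),col,1)
    poly([(.014,.018,.112),(.014,-.018,.112),(-.014,-.018,.112),(-.014,.018,.112)],(0,0,255))
    poly([(.04,.065,.112),(.04,-.065,.112),(-.055,-.065,.112),(-.055,.065,.112)],(0,255,0))
    poly([(.005,.07,.152),(.005,-.07,.152),(-.055,-.07,.112),(-.055,.07,.112)],(255,0,0))
    cv2.imwrite(f"pics/o_{n}.png",a)
# dishes
im=cv2.imread("pics/top0.png"); d=np.load("top0d.npy"); p=cloud("top",d)
m=((p[...,2]>.010)&(p[...,2]<.022)&(p[...,0]<.75)&(p[...,0]>.3)&(p[...,1]<.05)&(p[...,1]>-.5)).astype(np.uint8)
m=cv2.morphologyEx(m,cv2.MORPH_OPEN,np.ones((3,3)))
k,lb,st,ce=cv2.connectedComponentsWithStats(m)
for i in range(1,k):
    if st[i,4]>100:
        w=onplane("top",*ce[i],.016); print(st[i],ce[i].round(1),w.round(4),2*np.sqrt(st[i,4]/np.pi)*1.305/502, p[lb==i].mean(0).round(4), np.median(p[lb==i][:,2]))
E
```

```text
front [ 0.58657586 -0.01450712] blk [0.52678627 0.04449461] hinge [0.42001913 0.14985485]
[316 144  34  34 845] [332.8 160.7] [ 0.6417 -0.2752  0.016 ] 0.08526881122723509 [ 0.6417 -0.2752  0.016 ] 0.015986980261229133
[280 186  23  22 392] [291.5 196.2] [ 0.5468 -0.1659  0.016 ] 0.058077095322184656 [ 0.5469 -0.1659  0.0159] 0.01590163515338705
[409 202  12  13 108] [414.7 208.2] [ 0.5149 -0.486   0.016 ] 0.030484124846214045 [ 0.515  -0.4861  0.0155] 0.015373507911434103
[347 217  23  24 406] [357.8 228.4] [ 0.4623 -0.3371  0.016 ] 0.05910508832059869 [ 0.4623 -0.3371  0.016 ] 0.015964793519401943
[308 220  23  23 405] [318.7 231. ] [ 0.4556 -0.2359  0.016 ] 0.05903225392654737 [ 0.4556 -0.2359  0.0161] 0.016066144860690912
[291 255  23  23 419] [301.9 266.3] [ 0.3652 -0.1922  0.016 ] 0.060043896175814696 [ 0.3653 -0.1922  0.0162] 0.016333278790575
```

View pics/o_top.png

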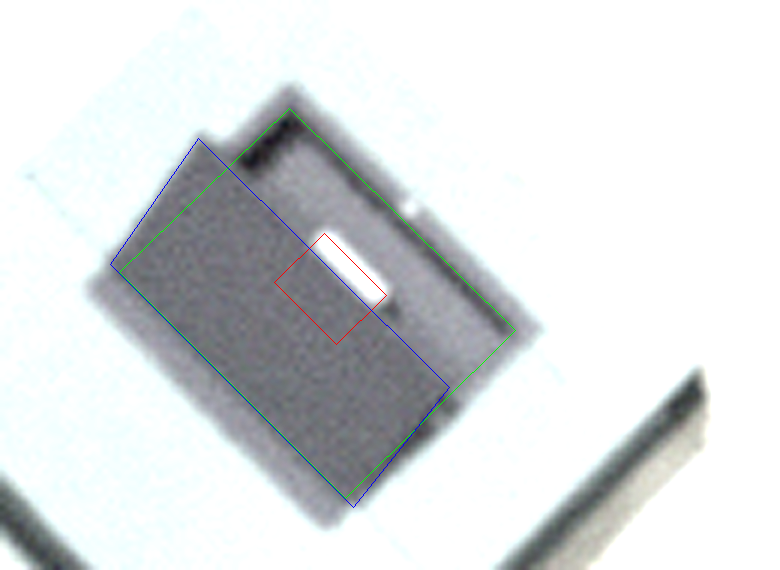

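View pics/o_scene.png

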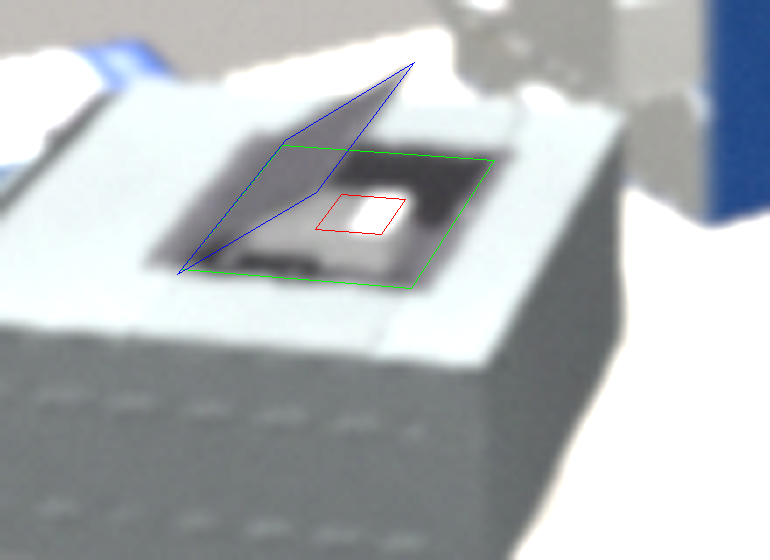

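```bash
cat >> h.py <<'E'
th=np.radians(-44.62); f=np.r_[np.cos(th),np.sin(th),0]; l=np.r_[-f[1],f[0],0]; zz=np.r_[0,0,1.]
blk=np.r_[.5270,.0444,.102]; hin=np.r_[.4200,.1499,.112]
def cur():
    s=bot.get_state(); return np.array(s["tool_pos"]),R.from_euler("xyz",s["tool_rot"],degrees=True),s
def lean(deg,lid=0.):
    a=np.radians(deg); z=-np.cos(a)*zz-np.sin(a)*f; x=l; M=R.from_matrix(np.stack([x,np.cross(z,x),z],1))
    return R.from_rotvec(-l*lid)*M   # lid raise: front goes up
def plan(p0,r0,p1,r1,n=None):
    rv=(r0.inv()*r1).as_rotvec()
    def sol(n):
        A=sum(R.from_rotvec(rv/n*k).as_matrix() for k in range(n))
        return np.linalg.solve(A,r0.inv().apply(p1-p0))
    if n is None:
        n=1
        while True:
            t=sol(n)
            if np.linalg.norm(t)<=.0405 and np.linalg.norm(rv/n)<=.1235: break
            n+=1
    t=sol(n); print("n",n,"t",t.round(4).tolist(),"w",(rv/n).round(4).tolist()); return t,rv/n,n
def log():
    p,r,s=cur(); 
    open("log.txt","a").write(repr([list(map(float,s["joints"])),list(map(float,p)),r.as_quat().tolist()])+"\n")
    print("t",round(s["time"],2),"p",p.round(4),"rot",np.round(s["tool_rot"],2),"q",np.round(s["joints"],1),"F",np.round(s["contact_force"],1),"T",np.round(s["wrist_torque"],1),"w",round(s["width"],4))
E
python3 - <<'E'
from h import *
print(R.from_rotvec(-l*.1).apply(f))
log(); p,r,s=cur()
rg=lean(42); zt=rg.as_matrix()[:,2]; pre=blk-.12*zt+.019*zt; print("pre",pre, "zt",zt, rg.as_euler("xyz",degrees=True))
w1=np.r_[.36,.35,.36]
t,w,n=plan(p,r,w1,R.from_euler("xyz",[-180,0,55],degrees=True))
plan(w1,R.from_euler("xyz",[-180,0,55],degrees=True),pre+[0,0,.06],rg)
E
```

```text
[ 0.70822497 -0.69889247  0.09983342]
t 0.1 p [0.2152 0.5863 0.222 ] rot [-1.800e+02  8.000e-02  6.984e+01] q [68.8 24.3 93.4  0.  62.4 -1.1] F [-0.6  0.1  0.1] T [-0.  0.  0.] w 0.0876
pre [ 0.57510371 -0.00306984  0.17705763] zt [-0.47627439  0.46999838 -0.74314483] [-138.      0.     45.38]
n 8 t [-0.0183, 0.0295, -0.0172] w [0.0, 0.0002, 0.0324]
n 11 t [-0.0127, 0.038, -0.0012] w [0.0665, 0.0056, 0.0146]
```

Request:
carry_out:
  steps:
    - [[-0.0183,0.0295,-0.0172,0,0,0.0324,0.0878],[-0.0183,0.0295,-0.0172,0,0,0.0324,0.0878],[-0.0183,0.0295,-0.0172,0,0,0.0324,0.0878],[-0.0183,0.0295,-0.0172,0,0,0.0324,0.0878],[-0.0183,0.0295,-0.0172,0,0,0.0324,0.0878],[-0.0183,0.0295,-0.0172,0,0,0.0324,0.0878],[-0.0183,0.0295,-0.0172,0,0,0.0324,0.0878],[-0.0183,0.0295,-0.0172,0,0,0.0324,0.0878]]

```text
time: 0.77
tool_pos: [0.3598, 0.343, 0.3573]
tool_rot: [180.0, 0.9, 54.9]
contact_force: [0.4, 0.9, -0.5]
width: 0.0881
```

```bash
python3 - <<'E'
from h import *
log(); p,r,s=cur(); rg=lean(42); zt=rg.as_matrix()[:,2]; pre=blk-.101*zt
plan(p,r,pre+[0,0,.06],rg)
E
```

```text
t 0.77 p [0.3598 0.343  0.3573] rot [179.97   0.89  54.92] q [ 42.4   5.7 100.   -0.2  75.2 -12.5] F [ 0.4  0.9 -0.5] T [-0. -0.  0.] w 0.0881
n 11 t [-0.0121, 0.0376, -0.0012] w [0.0667, 0.0069, 0.0139]
```

Request:
carry_out:
  steps:
    - [[-0.012,0.0376,-0.0012,0.0667,0.007,0.014,0.0878],[-0.012,0.0376,-0.0012,0.0667,0.007,0.014,0.0878],[-0.012,0.0376,-0.0012,0.0667,0.007,0.014,0.0878],[-0.012,0.0376,-0.0012,0.0667,0.007,0.014,0.0878],[-0.012,0.0376,-0.0012,0.0667,0.007,0.014,0.0878],[-0.012,0.0376,-0.0012,0.0667,0.007,0.014,0.0878]]

```text
time: 1.27
tool_pos: [0.4986, 0.146, 0.3359]
tool_rot: [-156.6, -1.9, 49.9]
contact_force: [0.7, 0.2, 0.8]
width: 0.0879
```

```bash
python3 - <<'E'
from h import *
log(); p,r,s=cur(); rg=lean(42); zt=rg.as_matrix()[:,2]; pre=blk-.101*zt
plan(p,r,pre+[0,0,.03],rg)
E
```

```text
t 1.27 p [0.4986 0.146  0.3359] rot [-156.64   -1.9    49.86] q [  4.7  16.2  93.1  17.5  86.7 -49.1] F [0.7 0.2 0.8] T [-0.1 -0.1 -0.1] w 0.0879
n 6 t [-0.0104, 0.0335, 0.0047] w [0.054, 0.0024, 0.014]
```

Request:
carry_out:
  steps:
    - [[-0.0104,0.0335,0.0047,0.054,0.0024,0.014,0.0878],[-0.0104,0.0335,0.0047,0.054,0.0024,0.014,0.0878],[-0.0104,0.0335,0.0047,0.054,0.0024,0.014,0.0878],[-0.0104,0.0335,0.0047,0.054,0.0024,0.014,0.0878],[-0.0104,0.0335,0.0047,0.054,0.0024,0.014,0.0878],[-0.0104,0.0335,0.0047,0.054,0.0024,0.014,0.0878]]

```text
time: 1.77
tool_pos: [0.5812, -0.0152, 0.2028]
tool_rot: [-137.4, -0.4, 44.7]
contact_force: [0.5, -0.1, -0.5]
width: 0.0875
```

```bash
cat > kin.py <<'E'
import numpy as np
from scipy.spatial.transform import Rotation as R
from scipy.optimize import least_squares
def fk(q,a):
    q=np.radians(q); d1,a1,b1,L2,a3,L3,d6,dx,dy=a[:9]
    e=R.from_euler
    r1=e('z',q[0]); r2=r1*e('y',q[1]); r3=r2*e('y',q[2]); r4=r3*e('z',q[3]); r5=r4*e('y',q[4]); r6=r5*e('z',q[5])
    p=r1.apply([a1,b1,d1])+r2.apply([0,0,L2])+r3.apply([a3,0,L3])+r6.apply([dx,dy,d6])
    return p,r6
E
python3 - <<'E'
from h import *; from kin import *
log(); L=[eval(x) for x in open("log.txt")]
for q,p,o in L:
    _,r=fk(q,np.zeros(9)); print((r.inv()*R.from_quat(o)).as_rotvec(degrees=True).round(2))
f_=lambda a: np.concatenate([fk(q,a)[0]-p for q,p,o in L]+[(a-np.array([.4,0,0,.4,0,.4,.25,0,0]))*.001])
s=least_squares(f_,[.4,0,0,.4,0,.4,.25,0,0]); print(s.x.round(4),np.abs(f_(s.x)).max())
E
```

```text
t 1.77 p [ 0.5812 -0.0152  0.2028] rot [-137.38   -0.43   44.74] q [-13.7  40.5  79.6  21.2  97.3 -63.1] F [ 0.5 -0.1 -0.5] T [-0.2 -0.2  0. ] w 0.0875
[ -0.   0. 180.]
[ -0.   0. 180.]
[ -0.   0. 180.]
[  0.   0. 180.]
[ 3.122e-01 -1.000e-04  1.190e-02  5.628e-01  7.710e-02  4.849e-01
  3.096e-01 -0.000e+00 -0.000e+00] 0.00016284404861072999
```

```bash
cat >> kin.py <<'E'
A=np.array([.3122,0,.0119,.5628,.0771,.4849,.3096,0,0])
lo=np.array([-172.04,-51.8,4.93,-75.15,6.16,-145.62]);hi=np.array([172.04,120.97,147.93,255.16,154.13,145.62])
RZ=R.from_euler('z',180,degrees=True)
def ik(p,r,q0,lim=True):
    def g(q):
        pp,rr=fk(q,A); return np.r_[(pp-p)*10,(rr*RZ).inv().__mul__(r).as_rotvec()*3, ]
    l_,h_=(lo,hi) if lim else (lo-200,hi+200)
    s=least_squares(g,np.clip(q0,l_+.01,h_-.01),bounds=(l_,h_)); return s.x,np.linalg.norm(s.fun)
E
python3 - <<'E'
from h import *; from kin import *
_,_,s=cur()
for ln in (38,42,46):
  for back in (.003,):
    q=np.array(s["joints"])
    for lid in np.radians([0,15,30,45,60,70,75,80,85,90]):
        Q=R.from_rotvec(-l*lid); rg=lean(ln,lid); g0=blk+np.r_[0,0,.0155]-f*.002
        rl=lean(ln); t=hin+Q.apply(g0-hin)+rg.as_matrix()[:,2]*(.019-back)
        q,e=ik(t,rg,q); print(ln,round(np.degrees(lid)),t.round(3),q.round(1),round(e,5))
E
```

```text
38 0 [0.519 0.053 0.105] [ -8.1  40.3  93.7  21.9  78.9 -64.2] 0.0
38 15 [0.517 0.055 0.141] [ -4.   30.2 100.1  15.9  68.3 -57.7] 0.0
38 30 [0.508 0.063 0.175] [  2.2  21.  106.5   6.9  58.2 -47. ] 0.0
38 45 [0.493 0.078 0.205] [ 11.2  13.4 112.6  -7.5  50.3 -29.6] 0.0
38 60 [0.474 0.097 0.228] [ 22.9   9.  117.9 -27.8  47.9  -4.5] 0.0
38 70 [0.458 0.112 0.24 ] [ 32.    8.5 120.7 -41.7  50.8  13.7] 0.0
38 75 [0.45  0.12  0.244] [ 36.6   9.2 121.9 -47.7  53.6  22.2] 0.0
38 80 [0.442 0.128 0.247] [ 41.2  10.4 122.9 -52.7  57.   30. ] 0.0
38 85 [0.434 0.136 0.249] [ 45.6  12.3 123.6 -56.9  60.8  37.1] 0.0
38 90 [0.425 0.145 0.25 ] [ 49.8  14.7 124.1 -60.1  65.   43.6] 0.0
42 0 [0.518 0.053 0.106] [ -8.9  42.2  92.   23.2  82.6 -65. ] 0.0
42 15 [0.516 0.055 0.141] [ -5.1  31.9  98.4  17.7  72.  -59.3] 0.0
42 30 [0.507 0.064 0.175] [  0.7  22.3 104.9   9.7  61.6 -49.9] 0.0
42 45 [0.492 0.078 0.205] [  9.2  14.3 111.2  -3.   52.9 -34.4] 0.0
42 60 [0.473 0.098 0.228] [ 20.6   9.  116.7 -21.9  48.7 -11. ] 0.0
42 70 [0.458 0.113 0.239] [ 29.6   7.9 119.7 -36.   50.2   7.2] 0.0
42 75 [0.45  0
[... 236 characters left out ...]
56.8  62.5  39.1] 0.0
46 0 [0.517 0.054 0.106] [ -9.6  44.1  90.4  24.4  86.2 -65.8] 0.0
46 15 [0.515 0.056 0.142] [ -6.2  33.7  96.8  19.3  75.6 -60.7] 0.0
46 30 [0.506 0.065 0.176] [ -0.7  23.8 103.3  12.2  65.1 -52.4] 0.0
46 45 [0.492 0.079 0.205] [  7.3  15.2 109.7   1.   55.7 -38.6] 0.0
46 60 [0.472 0.099 0.228] [ 18.3   9.3 115.5 -16.3  50.  -17.1] 0.0
46 70 [0.457 0.113 0.239] [ 27.2   7.5 118.7 -30.3  50.    0.7] 0.0
46 75 [0.449 0.121 0.243] [ 31.9   7.5 120.1 -37.1  51.4   9.8] 0.0
46 80 [0.441 0.129 0.246] [ 36.6   8.  121.3 -43.3  53.7  18.6] 0.0
46 85 [0.433 0.138 0.248] [ 41.4   9.2 122.3 -48.7  56.7  26.8] 0.0
46 90 [0.424 0.146 0.249] [ 45.9  11.  123.1 -53.1  60.2  34.3] 0.0
```

```bash
cat >> h.py <<'E'
def wproj(P,p,r):
    c=bot.get_calibration("wrist");K=c["K"];M=np.array(c["mount"])
    q=r.inv().apply(np.array(P)-p); q=M[:3,:3].T@(q-M[:3,3]); a=np.arctan2(np.hypot(q[0],q[1]),q[2]); ph=np.arctan2(q[1],q[0])
    return K[0,0]*a*np.cos(ph)+K[0,2],K[1,1]*a*np.sin(ph)+K[1,2]
def wpic(name,polys=[]):
    p,r,s=cur(); im,d=bot.read_camera("wrist"); a=im[:,:,::-1].copy()
    cv2.imwrite(f"pics/{name}_raw.png",a); a=cv2.convertScaleAbs(cv2.resize(a,(800,600),interpolation=cv2.INTER_CUBIC),alpha=1.5); k=800/560
    for pts,col in polys:
        q=np.array([wproj(P,p,r) for P in pts])*k; cv2.polylines(a,[q.round().astype(np.int32)],True,col,1)
    cv2.imwrite(f"pics/{name}.png",a); return im,d,p,r
def B(a,b,c): return blk+f*a+l*b+zz*c
polys=[([B(.014,.018,.01),B(.014,-.018,.01),B(-.014,-.018,.01),B(-.014,.018,.01)],(0,0,255)),
 ([B(.04,.065,.01),B(.04,-.065,.01),B(-.055,-.065,.01),B(-.055,.065,.01)],(0,255,0)),
 ([B(.005,.07,.05),B(.005,-.07,.05),B(-.055,-.07,.01),B(-.055,.07,.01)],(255,0,0))]
E
python3 - <<'E'
from h import *
wpic("w1",polys)
p,r,s=cur(); rg=lean(42); zt=rg.as_matrix()[:,2]
plan(p,r,blk+zt*(.019-.003-.06),rg)
E
```

```text
n 2 t [0.0039, 0.0003, 0.0393] w [-0.0112, -0.0047, -0.0064]
```

View pics/w1.png

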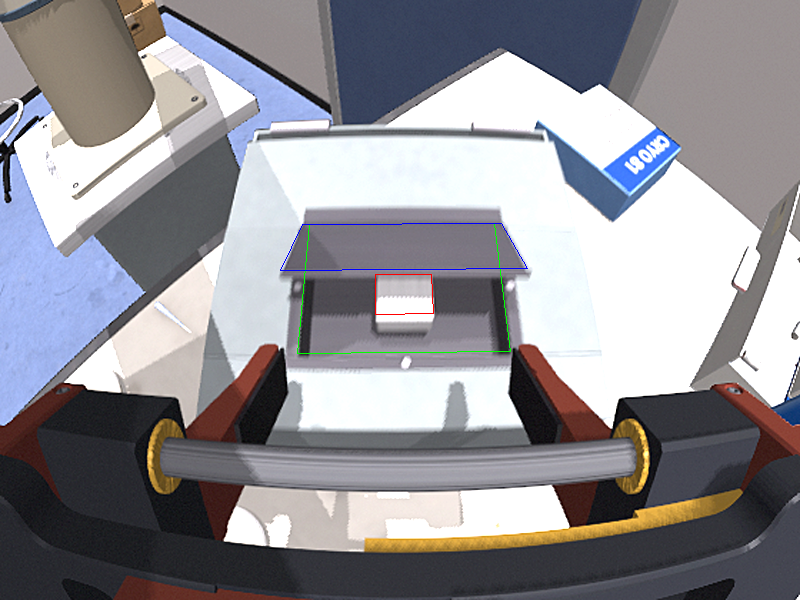

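Request:
carry_out:
  steps:
    - [[0.0026,0.0002,0.0262,-0.0075,-0.003,-0.0043,0.066],[0.0026,0.0002,0.0262,-0.0075,-0.003,-0.0043,0.066],[0.0026,0.0002,0.0262,-0.0075,-0.003,-0.0043,0.066],[0,0,0,0,0,0,0.066]]

```text
time: 2.15
tool_pos: [0.5449, 0.0199, 0.1222]
tool_rot: [-137.4, 0.5, 44.9]
contact_force: [-1.1, 0.2, 0.0]
width: 0.0668
```

```bash
python3 - <<'E'
from h import *
log()
wpic("w2",polys)
p,r,s=cur(); rg=lean(42); zt=rg.as_matrix()[:,2]
plan(p,r,blk+zt*(.019-.003),rg,4)
E
```

```text
t 2.15 p [0.5449 0.0199 0.1222] rot [-137.38    0.51   44.86] q [-11.4  43.3  87.   21.8  87.5 -64.5] F [-1.1  0.2  0. ] T [-0.3 -0.1 -0. ] w 0.0668
n 4 t [0.0011, -0.0022, 0.0134] w [-0.0022, -0.0002, -0.003]
```

View pics/w2.png

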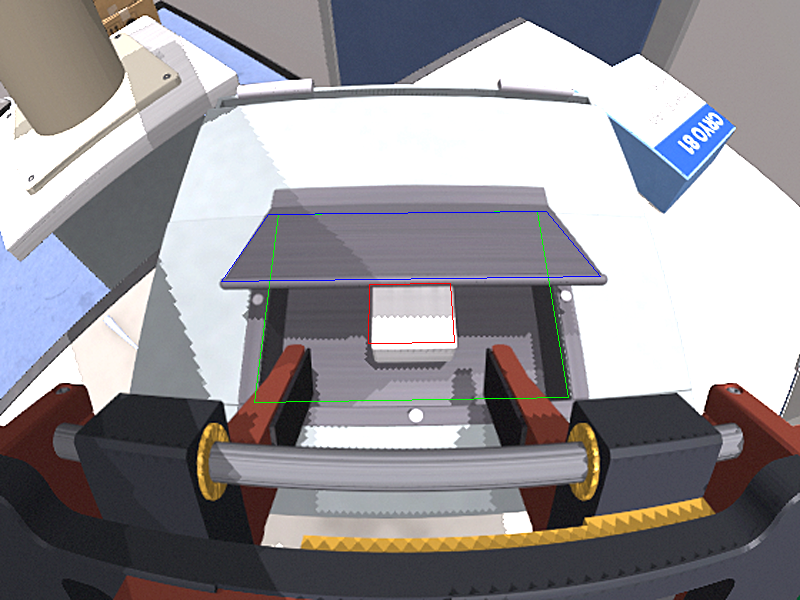

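Request:
carry_out:
  steps:
    - [[0.001,-0.002,0.0134,-0.002,0,-0.003,0.066],[0.001,-0.002,0.0134,-0.002,0,-0.003,0.066],[0.001,-0.002,0.0134,-0.002,0,-0.003,0.066],[0.001,-0.002,0.0134,-0.002,0,-0.003,0.066]]

```text
time: 2.53
tool_pos: [0.526, 0.0491, 0.0939]
tool_rot: [-138.5, -0.4, 45.3]
contact_force: [0.1, 0.1, -0.2]
width: 0.0659
```

```bash
python3 - <<'E'
from h import *
log()
wpic("w3",polys)
p,r,s=cur(); rg=lean(42); zt=rg.as_matrix()[:,2]
plan(p,r,blk+zt*(.019-.003)+f*.001,rg,2)
E
```

```text
t 2.53 p [0.526  0.0491 0.0939] rot [-138.52   -0.43   45.27] q [ -9.2  43.4  91.3  23.2  81.7 -65.6] F [ 0.1  0.1 -0.2] T [-0.2 -0.1 -0. ] w 0.0659
n 2 t [-0.0011, -0.0004, 0.0021] w [0.0033, -0.0026, 0.0017]
```

View pics/w3.png

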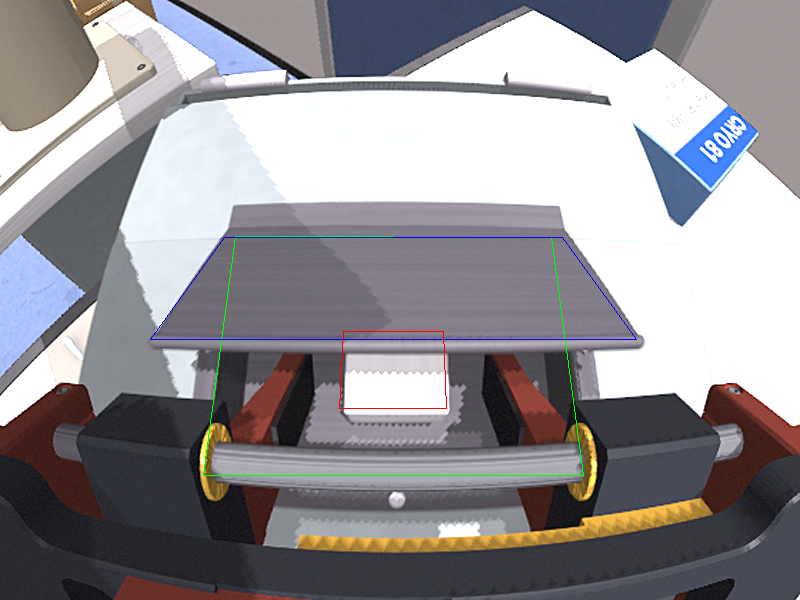

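Request:
carry_out:
  steps:
    - [[-0.001,-0.0004,0.002,0.003,-0.0026,0.0017,0.066],[-0.001,-0.0004,0.002,0.003,-0.0026,0.0017,0.03],[0,0,0,0,0,0,0.03],[0,0,0,0,0,0,0.03],[0,0,0,0,0,0,0.03],[0,0,0,0,0,0,0.03]]
  squeeze: 40

```text
time: 3.08
tool_pos: [0.5254, 0.049, 0.0949]
tool_rot: [-138.4, -0.2, 45.3]
contact_force: [-0.2, -0.4, -1.3]
width: 0.036
```

```bash
python3 - <<'E'
from h import *
log()
E
```

```text
t 3.08 p [0.5254 0.049  0.0949] rot [-138.4    -0.24   45.35] q [ -9.2  43.3  91.2  23.1  81.9 -65.5] F [-0.2 -0.4 -1.3] T [-0.4  0.   0.2] w 0.036
```

```bash
python3 - <<'E'
from h import *
p,r,s=cur()
def arc(a): return f*(.045*np.cos(a)+.002*np.sin(a))+zz*(.045*np.sin(a)-.002*np.cos(a))
a=np.linspace(0,.35,8)
for i in range(7): print(r.inv().apply(arc(a[i+1])-arc(a[i])).round(4))
E
```

```text
[ 0.     -0.0015 -0.0017]
[ 0.     -0.0015 -0.0016]
[ 0.     -0.0016 -0.0016]
[ 0.     -0.0017 -0.0015]
[ 0.     -0.0018 -0.0014]
[ 0.     -0.0018 -0.0013]
[ 0.     -0.0019 -0.0012]
```

Request:
carry_out:
  steps:
    - [[0,-0.0015,-0.0017,0,0,0,0.03],[0,-0.0015,-0.0016,0,0,0,0.03],[0,-0.0016,-0.0016,0,0,0,0.03],[0,-0.0017,-0.0015,0,0,0,0.03],[0,-0.0018,-0.0014,0,0,0,0.03],[0,-0.0018,-0.0013,0,0,0,0.03],[0,-0.0019,-0.0012,0,0,0,0.03]]

```text
time: 3.67
tool_pos: [0.5245, 0.0495, 0.1016]
tool_rot: [-139.0, -0.0, 45.2]
contact_force: [1.3, 3.0, -17.6]
width: 0.0356
```

```bash
python3 - <<'E'
from h import *
log(); p,r,s=cur(); d=p-np.array([.5254,.049,.0949]); print("f,l,z",d@f,d@l,d[2]); wpic("w4")
E
```

```text
t 3.67 p [0.5245 0.0495 0.1016] rot [-1.3901e+02 -5.0000e-02  4.5230e+01] q [ -9.   42.4  91.6  22.8  81.8 -64.9] F [  1.3   3.  -17.6] T [-1.7 -2.2 -0.3] w 0.0356
f,l,z -0.0010538014000978793 -0.0002779135846342531 0.006736524060796875
```

View pics/w4.png

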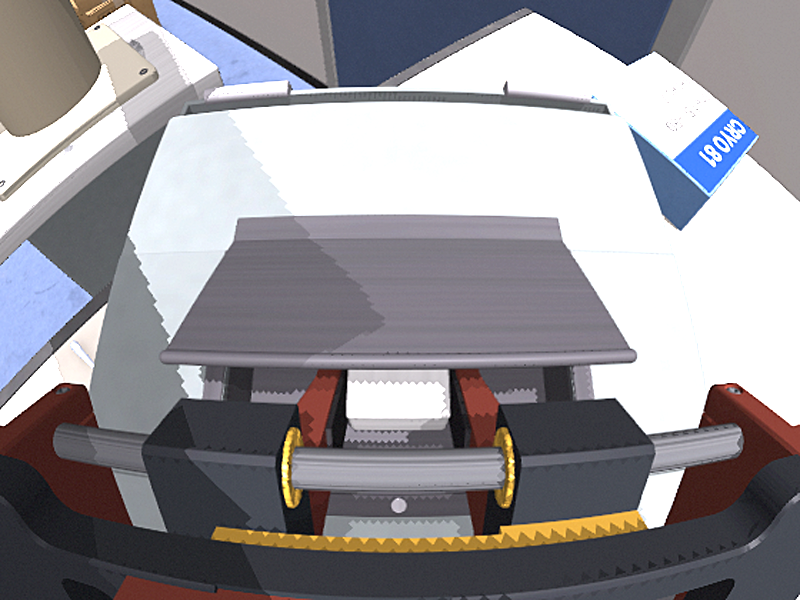

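Request:
carry_out:
  steps:
    - [[0,-0.003,-0.0028,0.005,0,0,0.03],[0,-0.003,-0.0026,0.005,0,0,0.03],[0,-0.0032,-0.0024,0.005,0,0,0.03]]

```text
time: 3.97
tool_pos: [0.5221, 0.0518, 0.1133]
tool_rot: [-138.0, -0.0, 45.2]
contact_force: [1.0, 4.6, -18.0]
width: 0.0358
```

```bash
python3 - <<'E'
from h import *
log(); p,r,s=cur(); d=p-np.array([.5254,.049,.0949]); print("f,l,z",d@f,d@l,d[2]); 
E
```

```text
t 3.97 p [0.5221 0.0518 0.1133] rot [-138.     -0.     45.21] q [ -9.   41.8  91.4  23.2  83.5 -64.6] F [  1.    4.6 -18. ] T [-1.4 -2.2 -0.3] w 0.0358
f,l,z -0.004326890784147033 -0.00028665058840413244 0.018355930176872745
```

```bash
python3 - <<'E'
from h import *
wpic("w5")
im,d=bot.read_camera("scene"); a=im[135:230,175:305,::-1]; cv2.imwrite("pics/s5.png",cv2.convertScaleAbs(cv2.resize(a,None,fx=6,fy=6,interpolation=cv2.INTER_CUBIC),alpha=1.8))
p=cloud("scene",d); 
d0=np.load("scene0d.npy");p0=cloud("scene",d0)
for fr in (.20,.215,.225):
    for la in (-.11,-.09,.09,.11):
        q=hin+f*fr+l*la; u,v=map(lambda x:int(round(x)),proj("scene",q)); print(fr,la,p0[v,u].round(4),p[v,u].round(4))
E
```

```text
0.2 -0.11 [ 0.4844 -0.0683  0.1123] [ 0.4819 -0.0731  0.115 ]
0.2 -0.09 [ 0.4969 -0.0566  0.1131] [ 0.4962 -0.058   0.1138]
0.2 0.09 [ 0.0072 -0.9856  0.6173] [ 0.5336 -0.0821  0.1851]
0.2 0.11 [0.6404 0.0885 0.1117] [ 0.5468 -0.0702  0.1864]
0.215 -0.11 [ 0.4941 -0.0834  0.113 ] [ 0.4925 -0.0864  0.1146]
0.215 -0.09 [ 0.5114 -0.0635  0.1119] [ 0.5088 -0.0683  0.1146]
0.215 0.09 [0.6362 0.0639 0.1112] [0.6291 0.0521 0.1169]
0.215 0.11 [0.6501 0.0749 0.114 ] [0.6483 0.0719 0.1155]
0.225 -0.11 [ 0.5023 -0.0847  0.1112] [ 0.4958 -0.0966  0.1179]
0.225 -0.09 [ 0.5145 -0.0742  0.1125] [ 0.5105 -0.0815  0.1165]
0.225 0.09 [0.642  0.056  0.1125] [0.6389 0.051  0.115 ]
0.225 0.11 [0.6547 0.0649 0.1131] [0.6525 0.0614 0.1147]
```

View pics/w5.png

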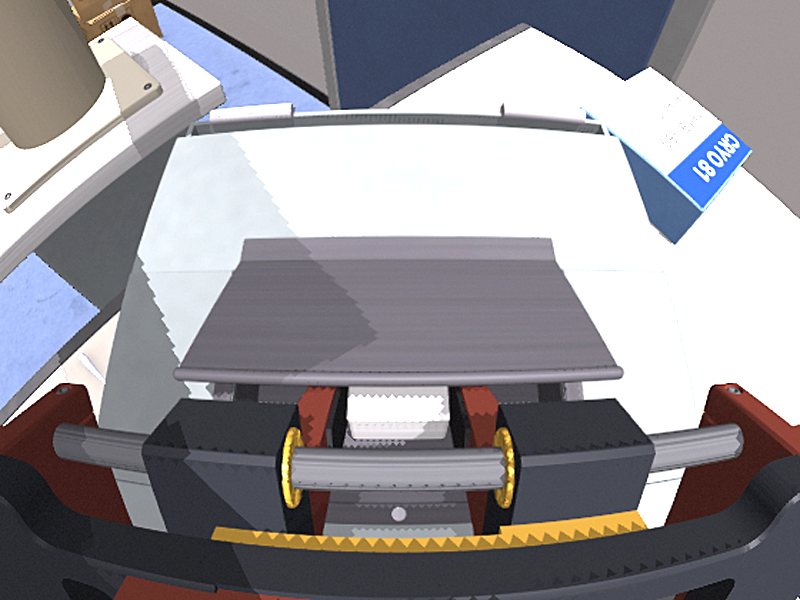

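View pics/s5.png

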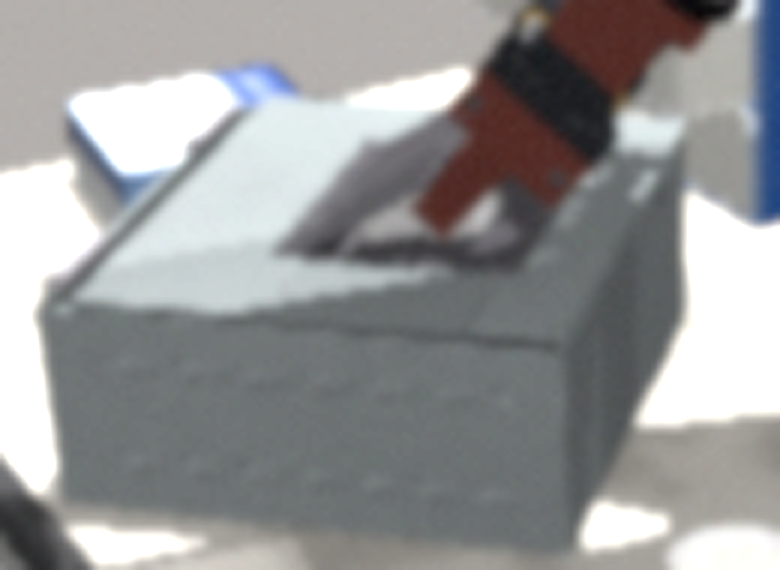

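```bash
cat >> h.py <<'E'
def lidst():
    p,r,s=cur(); zt=r.as_matrix()[:,2]; g=p-zt*.016-hin; a=np.arctan2(g[2],g@f)-.033
    ln=np.degrees(np.arctan2(-(zt@f),-zt[2])); 
    print("lid~",round(a,3),np.degrees(a).round(1),"lean to lid",(ln+np.degrees(a)).round(1),"radius",np.hypot(g[2],g@f).round(4),"lat",(g@l).round(4)); return p,r,a
def lidplan(d,n,ln=42):
    p,r,a=lidst(); Q=R.from_rotvec(-l*d); r1=lean(ln,a+d); zt=r1.as_matrix()[:,2]
    g=p-r.as_matrix()[:,2]*.016-hin; g=g-l*(g@l); g=Q.apply(g); p1=hin+g+zt*.016
    n_=R.from_rotvec(-l*(a+d)).apply(zz)
    return plan(p,r,p1,r1,n)
E
python3 - <<'E'
from h import *
lidplan(.20,8)
E
```

```text
lid~ 0.058 3.3 lean to lid 45.3 radius 0.1528 lat 0.0019
n 8 t [-0.0002, -0.0023, -0.0026] w [-0.0323, -0.0002, -0.0002]
```

Request:
carry_out:
  steps:
    - [[0,-0.0036,-0.004,-0.02,0,0,0.03],[0,-0.0036,-0.004,-0.022,0,0,0.03],[0,-0.0036,-0.004,-0.022,0,0,0.03],[0,-0.0036,-0.004,-0.022,0,0,0.03]]

```text
time: 4.4
tool_pos: [0.5204, 0.0535, 0.137]
tool_rot: [-142.7, 0.0, 45.2]
contact_force: [0.7, 5.5, -11.8]
width: 0.0356
```

```bash
python3 - <<'E'
from h import *
log(); lidst()
E
```

```text
t 4.4 p [0.5204 0.0535 0.137 ] rot [-1.4271e+02  1.0000e-02  4.5160e+01] q [ -7.9  37.4  93.5  21.6  81.1 -62.6] F [  0.7   5.5 -11.8] T [-0.6 -1.2 -0.3] w 0.0356
lid~ 0.215 12.3 lean to lid 49.6 radius 0.1536 lat 0.0019
```

```bash
python3 - <<'E'
from h import *
lidplan(.30,8,44.5)
E
```

```text
lid~ 0.215 12.3 lean to lid 49.6 radius 0.1536 lat 0.0019
n 8 t [-0.0002, -0.0037, -0.0037] w [-0.0487, -0.0002, -0.0004]
```

Request:
carry_out:
  steps:
    - [[0,-0.0042,-0.0042,-0.045,0,0,0.03],[0,-0.0042,-0.0042,-0.045,0,0,0.03],[0,-0.0042,-0.0042,-0.045,0,0,0.03],[0,-0.0042,-0.0042,-0.045,0,0,0.03],[0,-0.0042,-0.0042,-0.045,0,0,0.03],[0,-0.0042,-0.0042,-0.045,0,0,0.03]]

```text
time: 4.9
tool_pos: [0.5105, 0.0632, 0.1783]
tool_rot: [-158.4, -0.1, 45.1]
contact_force: [2.2, 7.8, -14.0]
width: 0.0357
```

```bash
python3 - <<'E'
from h import *
log(); lidplan(.3,8,44.5)
wpic("w6")
E
```

```text
t 4.9 p [0.5105 0.0632 0.1783] rot [-1.584e+02 -1.300e-01  4.507e+01] q [ -2.9  26.2 100.5  15.3  70.3 -55.3] F [  2.2   7.8 -14. ] T [ 0.2 -1.  -0.2] w 0.0357
lid~ 0.521 29.8 lean to lid 51.4 radius 0.1543 lat 0.0018
n 8 t [-0.0002, -0.0037, -0.0036] w [-0.0527, -0.0004, -0.0006]
```

View pics/w6.png

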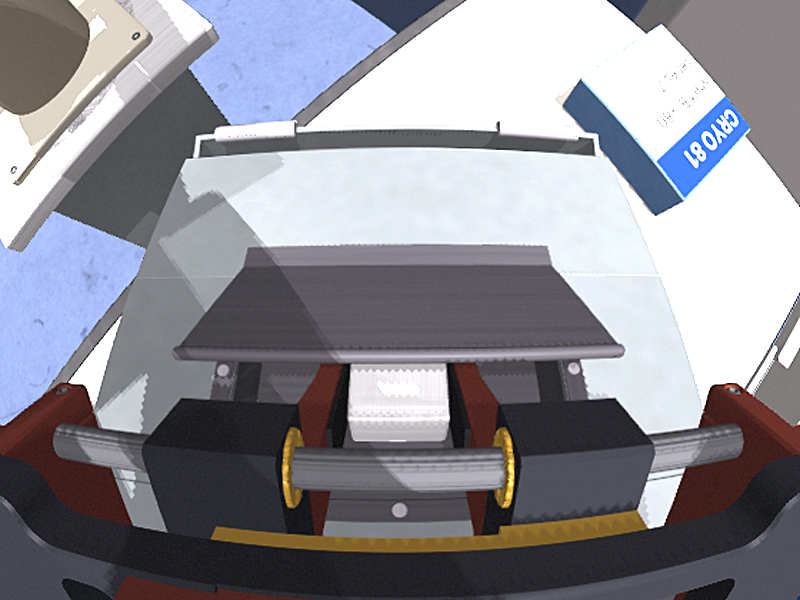

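Request:
carry_out:
  steps:
    - [[0,-0.0038,-0.004,-0.062,0,0,0.03],[0,-0.0038,-0.004,-0.062,0,0,0.03],[0,-0.0038,-0.004,-0.062,0,0,0.03],[0,-0.0038,-0.004,-0.062,0,0,0.03],[0,-0.0038,-0.004,-0.062,0,0,0.03],[0,-0.0038,-0.004,-0.062,0,0,0.03]]

```text
time: 5.45
tool_pos: [0.4908, 0.0825, 0.2138]
tool_rot: [-179.8, -0.5, 44.8]
contact_force: [3.7, 9.0, -15.4]
width: 0.036
```

```bash
python3 - <<'E'
from h import *
log(); lidplan(.3,8,44.5)
E
```

```text
t 5.45 p [0.4908 0.0825 0.2138] rot [-179.77   -0.46   44.84] q [  7.9  14.1 109.8   0.6  55.8 -37.3] F [  3.7   9.  -15.4] T [ 1.3 -0.2  0.4] w 0.036
lid~ 0.845 48.4 lean to lid 48.6 radius 0.1531 lat 0.0016
n 8 t [-0.0002, -0.0036, -0.0037] w [-0.0465, -0.0008, -0.0013]
```

Request:
carry_out:
  steps:
    - [[0,-0.0038,-0.0042,-0.06,-0.001,-0.001,0.03],[0,-0.0038,-0.0042,-0.06,-0.001,-0.001,0.03],[0,-0.0038,-0.0042,-0.06,-0.001,-0.001,0.03],[0,-0.0038,-0.0042,-0.06,-0.001,-0.001,0.03],[0,-0.0038,-0.0042,-0.06,-0.001,-0.001,0.03],[0,-0.0038,-0.0042,-0.06,-0.001,-0.001,0.03]]

```text
time: 5.95
tool_pos: [0.4638, 0.1091, 0.2393]
tool_rot: [159.6, -0.7, 44.8]
contact_force: [4.1, 10.7, -21.7]
width: 0.0357
```

```bash
python3 - <<'E'
from h import *
log(); lidplan(.3,8,44.5)
E
```

```text
t 5.95 p [0.4638 0.1091 0.2393] rot [159.63  -0.74  44.8 ] q [ 23.8   7.5 117.5 -24.9  49.6  -5.5] F [  4.1  10.7 -21.7] T [2.5 1.  1.1] w 0.0357
lid~ 1.173 67.2 lean to lid 46.9 radius 0.1523 lat 0.0016
n 8 t [-0.0002, -0.0036, -0.0038] w [-0.0426, -0.0008, -0.0019]
```

Request:
carry_out:
  steps:
    - [[0,-0.0038,-0.0042,-0.056,-0.001,-0.002,0.03],[0,-0.0038,-0.0042,-0.056,-0.001,-0.002,0.03],[0,-0.0038,-0.0042,-0.056,-0.001,-0.002,0.03],[0,-0.0038,-0.0042,-0.056,-0.001,-0.002,0.03],[0,-0.0038,-0.0042,-0.056,-0.001,-0.002,0.03]]

```text
time: 6.37
tool_pos: [0.439, 0.1336, 0.2503]
tool_rot: [143.7, -1.1, 45.0]
contact_force: [6.3, 6.7, -21.8]
width: 0.0357
```

```bash
python3 - <<'E'
from h import *
log(); lidplan(.1,2,44.5)
wpic("w7")
im,d=bot.read_camera("scene");cv2.imwrite("pics/s7.png",cv2.convertScaleAbs(im[:,:,::-1],alpha=1.4))
E
```

```text
t 6.37 p [0.439  0.1336 0.2503] rot [143.69  -1.08  44.98] q [ 38.7   8.  121.8 -46.   54.7  23.1] F [  6.3   6.7 -21.8] T [2.5 1.6 1. ] w 0.0357
lid~ 1.436 82.3 lean to lid 45.9 radius 0.152 lat 0.0016
n 2 t [-0.0009, -0.0047, -0.005] w [-0.0627, -0.005, -0.0087]
```

View pics/w7.png

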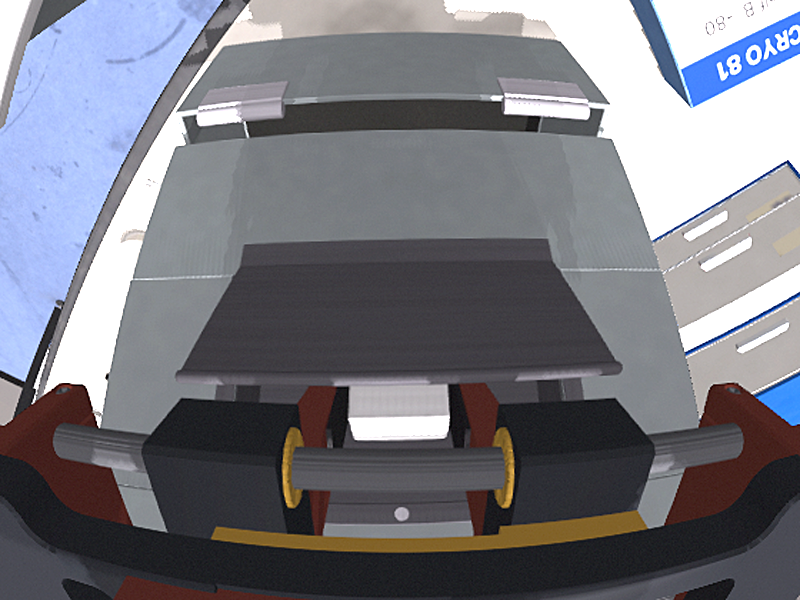

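View pics/s7.png

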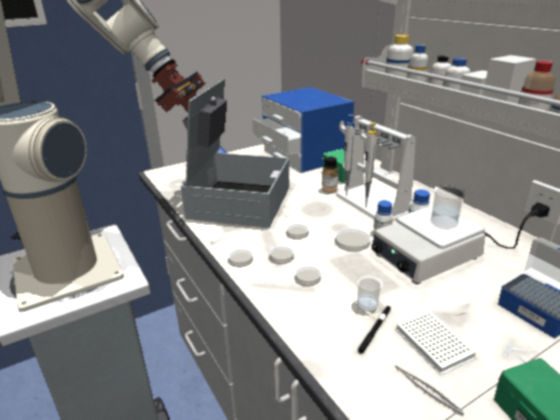

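Request:
carry_out:
  steps:
    - [[0,-0.0038,-0.0042,-0.056,-0.003,-0.004,0.03],[0,-0.0038,-0.0042,-0.056,-0.003,-0.004,0.03],[0,-0.0038,-0.0042,-0.056,-0.003,-0.004,0.03],[0,0,0,0,0,0,0.03]]

```text
time: 6.8
tool_pos: [0.4239, 0.1487, 0.2536]
tool_rot: [134.3, -0.8, 45.0]
contact_force: [6.5, 0.7, -11.4]
width: 0.0353
```

```bash
python3 - <<'E'
from h import *
log(); lidst()
E
```

```text
t 6.8 p [0.4239 0.1487 0.2536] rot [134.27  -0.82  45.04] q [ 47.2  11.3 123.1 -54.5  61.5  36.9] F [  6.5   0.7 -11.4] T [1.4 1.1 0.6] w 0.0353
lid~ 1.589 91.0 lean to lid 45.3 radius 0.153 lat 0.0018
```

Request:
carry_out:
  steps:
    - [[0,0,0,0,0,0,0.062],[0,0,0,0,0,0,0.062],[0,0,0,0,0,0,0.062],[0,0,0,0,0,0,0.062]]

```text
time: 7.13
tool_pos: [0.4231, 0.1471, 0.259]
tool_rot: [134.0, -1.1, 44.6]
contact_force: [-0.7, 0.1, -0.3]
width: 0.0589
```

```bash
python3 - <<'E'
from h import *
log(); lidst(); wpic("w8")
E
```

```text
t 7.13 p [0.4231 0.1471 0.259 ] rot [133.95  -1.11  44.65] q [ 47.3  10.8 123.1 -54.5  62.2  36.9] F [-0.7  0.1 -0.3] T [0.2 0.3 0. ] w 0.0589
lid~ 1.584 90.8 lean to lid 44.7 radius 0.1583 lat 0.0001
```

View pics/w8.png

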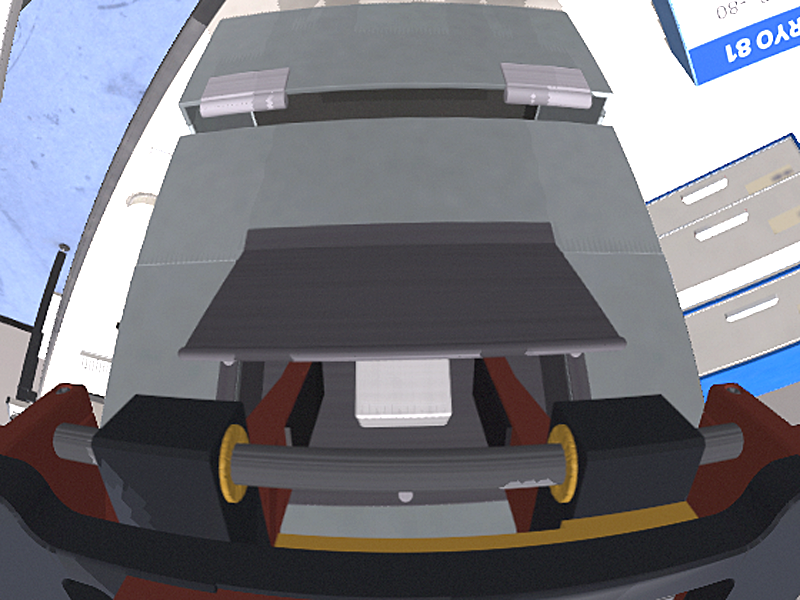

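```bash
python3 - <<'E'
from h import *; from kin import *
L=[eval(x) for x in open("log.txt")]
f_=lambda a: np.concatenate([fk(q,a)[0]-p for q,p,o in L]+[(a-A)*.001])
s=least_squares(f_,A); print(s.x.round(4),np.abs(f_(s.x)).max()*1e3)
p,r,st=cur(); zt=r.as_matrix()[:,2]; dn=lean(0)
print(dn.as_euler("xyz",degrees=True))
W0=p-.10*zt; W1=np.r_[.36,.20,.47]; W2=np.r_[.4623,-.3371,.20]; W3=np.r_[.4623,-.3371,.004]
lc=hin+f*.14; lc[2]=.010; W4=lc+zz*.2
q=np.array(st["joints"])
for P,O in((W0,r),(W1,dn),((W1+W2)/2+[0,0,.13],dn),(W2,dn),(W3,dn),(W4,dn),(lc,dn)):
    q,e=ik(P,O,q); print(P.round(4),q.round(1),round(e,5))
print("step0"); plan(p,r,W0,r,4); plan(W0,r,W1,dn); plan(W1,dn,np.r_[.45,-.1,.45],dn); plan(np.r_[.45,-.1,.45],dn,W2,dn)
E
```

```text
[ 0.3124 -0.      0.0119  0.5631  0.0775  0.4849  0.3096 -0.     -0.    ] 0.00039999776461266406
[180.     0.    45.38]
[0.3717 0.1974 0.3285] [ 57.3   4.9 118.3 -46.9  75.   33.5] 0.0
[0.36 0.2  0.47] [ 27.4  -7.2  98.9   0.   88.4 -18. ] 0.0
[ 0.4112 -0.0686  0.465 ] [-11.1  -6.6  98.9  -0.   87.7 -56.5] 0.0
[ 0.4623 -0.3371  0.2   ] [-37.3  21.4 101.3  -0.   57.3 -82.7] 0.0
[ 0.4623 -0.3371  0.004 ] [-37.3  38.6 105.6  -0.   35.8 -82.7] 0.0
[0.5196 0.0516 0.21  ] [  4.4  16.6 107.    0.   56.5 -41. ] 0.0
[0.5196 0.0516 0.01  ] [  4.4  35.5 112.   -0.   32.4 -41. ] 0.0
step0
n 4 t [0.0, 0.0, -0.025] w [0.0, 0.0, 0.0]
n 7 t [-0.0007, 0.0079, -0.0193] w [0.1148, -0.0019, -0.0029]
n 8 t [-0.0188, 0.0343, 0.0025] w [0.0, 0.0, 0.0]
n 9 t [-0.0178, 0.0195, 0.0278] w [0.0, 0.0, 0.0]
```

Request:
carry_out:
  steps:
    - [[0,0,-0.015,0,0,0,0.062],[0,0,-0.025,0,0,0,0.062],[0,0,-0.03,0,0,0,0.062],[0,0,-0.03,0,0,0,0.062]]

```text
time: 7.52
tool_pos: [0.3698, 0.1926, 0.3296]
tool_rot: [133.9, -0.7, 44.0]
contact_force: [0.7, 0.9, -0.6]
width: 0.0624
```

```bash
python3 - <<'E'
from h import *
log(); p,r,s=cur(); plan(p,r,np.r_[.36,.20,.47],lean(0),8); wpic("w9")
im,d=bot.read_camera("scene");cv2.imwrite("pics/s9.png",cv2.convertScaleAbs(im[:,:,::-1],alpha=1.4))
P=cloud("scene",d); m=(P[...,2]>.15)&(P[...,2]<.4)
q=P-hin; a=q@f; b=q@l; m&=(abs(b)<.125)&(abs(a)<.06); print(m.sum())
for z in (.15,.2,.25,.3,.34):
    k=m&(abs(P[...,2]-z)<.012); k&=(abs(b)>.075); print(z,k.sum(),np.percentile(a[k],[10,50,90]).round(4) if k.sum() else 0)
E
```

```text
t 7.52 p [0.3698 0.1926 0.3296] rot [133.88  -0.74  43.97] q [ 57.1   4.7 118.3 -46.6  75.7  33.4] F [ 0.7  0.9 -0.6] T [ 0.2  0.3 -0. ] w 0.0624
n 8 t [-0.0002, 0.0065, -0.0169] w [0.1006, -0.0003, -0.0036]
2767
0.15 59 [0.0024 0.0041 0.0053]
0.2 77 [0.0023 0.0039 0.0051]
0.25 78 [0.0029 0.0042 0.0052]
0.3 124 [0.0032 0.0045 0.0056]
0.34 126 [0.0031 0.0044 0.006 ]
```

View pics/s9.png

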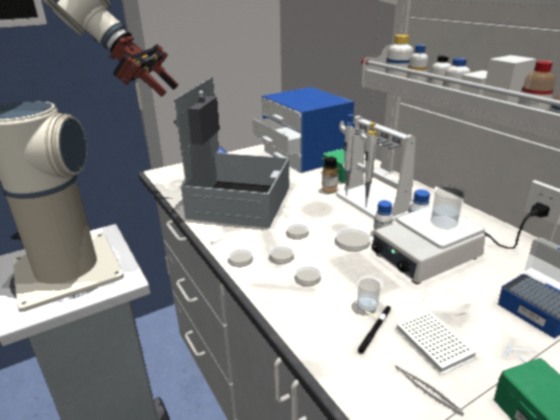

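Request:
carry_out:
  steps:
    - [[0,0.0065,-0.0169,0.1,0,-0.0036,0.0878],[0,0.0065,-0.0169,0.1,0,-0.0036,0.0878],[0,0.0065,-0.0169,0.1,0,-0.0036,0.0878],[0,0.0065,-0.0169,0.1,0,-0.0036,0.0878],[0,0.0065,-0.0169,0.1,0,-0.0036,0.0878],[0,0.0065,-0.0169,0.1,0,-0.0036,0.0878],[0,0.0065,-0.0169,0.1,0,-0.0036,0.0878],[0,0.0065,-0.0169,0.1,0,-0.0036,0.0878]]

```text
time: 8.28
tool_pos: [0.3591, 0.1996, 0.4731]
tool_rot: [-178.6, -0.4, 46.2]
contact_force: [0.4, 0.1, -0.2]
width: 0.0878
```

```bash
python3 - <<'E'
from h import *
log(); p,r,s=cur(); plan(p,r,np.r_[.45,-.1,.46],lean(0),8)
E
```

```text
t 8.28 p [0.3591 0.1996 0.4731] rot [-178.64   -0.42   46.22] q [ 26.3  -7.4  98.6   1.4  88.8 -19.9] F [ 0.4  0.1 -0.2] T [-0. -0. -0.] w 0.0878
n 8 t [-0.019, 0.0343, 0.0011] w [-0.003, -0.0009, 0.0018]
```

Request:
carry_out:
  steps:
    - [[-0.019,0.0343,0.0011,-0.003,0,0.0018,0.0878],[-0.019,0.0343,0.0011,-0.003,0,0.0018,0.0878],[-0.019,0.0343,0.0011,-0.003,0,0.0018,0.0878],[-0.019,0.0343,0.0011,-0.003,0,0.0018,0.0878],[-0.019,0.0343,0.0011,-0.003,0,0.0018,0.0878],[-0.019,0.0343,0.0011,-0.003,0,0.0018,0.0878],[-0.019,0.0343,0.0011,-0.003,0,0.0018,0.0878],[-0.019,0.0343,0.0011,-0.003,0,0.0018,0.0878]]

```text
time: 8.95
tool_pos: [0.4495, -0.1187, 0.4589]
tool_rot: [180.0, -0.7, 44.5]
contact_force: [0.2, 0.2, 0.2]
width: 0.088
```

```bash
python3 - <<'E'
from h import *
log(); p,r,s=cur(); plan(p,r,np.r_[.4623,-.3371,.18],lean(0),10)
E
```

```text
t 8.95 p [ 0.4495 -0.1187  0.4589] rot [179.97  -0.68  44.47] q [-16.6  -1.7  95.2   0.6  86.2 -61.2] F [0.2 0.2 0.2] T [-0.1 -0.   0. ] w 0.088
n 10 t [-0.0147, 0.0164, 0.0278] w [0.0001, -0.0012, -0.0016]
```

Request:
carry_out:
  steps:
    - [[-0.0147,0.0164,0.0278,0,-0.001,-0.0016,0.0878],[-0.0147,0.0164,0.0278,0,-0.001,-0.0016,0.0878],[-0.0147,0.0164,0.0278,0,-0.001,-0.0016,0.0878],[-0.0147,0.0164,0.0278,0,-0.001,-0.0016,0.0878],[-0.0147,0.0164,0.0278,0,-0.001,-0.0016,0.0878],[-0.0147,0.0164,0.0278,0,-0.001,-0.0016,0.0878],[-0.0147,0.0164,0.0278,0,-0.001,-0.0016,0.0878],[-0.0147,0.0164,0.0278,0,-0.001,-0.0016,0.0878]]

```text
time: 9.62
tool_pos: [0.453, -0.3166, 0.2277]
tool_rot: [179.4, -0.0, 43.9]
contact_force: [0.5, 0.2, 0.5]
width: 0.088
```

```bash
python3 - <<'E'
from h import *
log(); p,r,s=cur(); 
dish=np.r_[.4623,-.3371,.016]
t=np.linspace(0,2*np.pi,40)
wpic("w10",[([dish+[.03*np.cos(a),.03*np.sin(a),0] for a in t],(0,0,255))])
plan(p,r,np.r_[dish[:2],.10],lean(0),6)
E
```

```text
t 9.62 p [ 0.453  -0.3166  0.2277] rot [ 1.7944e+02 -5.0000e-02  4.3930e+01] q [-3.620e+01  1.760e+01  1.027e+02 -1.000e-01  5.910e+01 -8.010e+01] F [0.5 0.2 0.5] T [ 0. -0. -0.] w 0.088
n 6 t [-0.0013, 0.0034, 0.0213] w [0.0016, -0.0001, -0.0042]
```

View pics/w10.png

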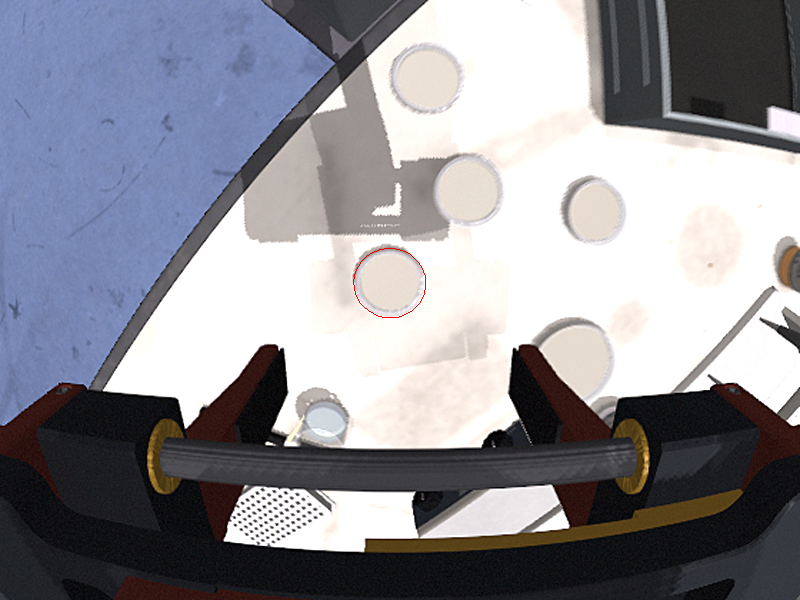

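Request:
carry_out:
  steps:
    - [[-0.0013,0.0034,0.0213,0.0016,0,-0.004,0.0878],[-0.0013,0.0034,0.0213,0.0016,0,-0.004,0.0878],[-0.0013,0.0034,0.0213,0.0016,0,-0.004,0.0878],[-0.0013,0.0034,0.0213,0.0016,0,-0.004,0.0878],[-0.0013,0.0034,0.0213,0.0016,0,-0.004,0.0878],[-0.0013,0.0034,0.0213,0.0016,0,-0.004,0.0878]]

```text
time: 10.17
tool_pos: [0.4511, -0.3452, 0.0856]
tool_rot: [-179.4, 0.3, 44.5]
contact_force: [0.5, 0.1, 0.6]
width: 0.0877
```

```bash
python3 - <<'E'
from h import *
log(); p,r,s=cur(); 
dish=np.r_[.4623,-.3371,.016]
plan(p,r,np.r_[dish[:2],.03],lean(0),5)
E
```

```text
t 10.17 p [ 0.4511 -0.3452  0.0856] rot [-179.38    0.34   44.49] q [-38.5  30.8 104.9  -0.4  45.  -82.7] F [0.5 0.1 0.6] T [-0.  0.  0.] w 0.0877
n 5 t [0.0028, 0.0005, 0.0111] w [-0.0022, 0.0012, -0.0031]
```

Request:
carry_out:
  steps:
    - [[0.0028,0.0005,0.009,-0.0022,0.0012,-0.003,0.0878],[0.0028,0.0005,0.009,-0.0022,0.0012,-0.003,0.0878],[0.0028,0.0005,0.009,-0.0022,0.0012,-0.003,0.0878],[0.0028,0.0005,0.009,-0.0022,0.0012,-0.003,0.0878],[0.0028,0.0005,0.009,-0.0022,0.0012,-0.003,0.0878],[0,0,0,0,0,0,0.0878]]

```text
time: 10.67
tool_pos: [0.4587, -0.3363, 0.0338]
tool_rot: [-179.7, 0.1, 45.1]
contact_force: [-0.2, 0.7, -0.4]
width: 0.0876
```

```bash
python3 - <<'E'
from h import *
log(); p,r,s=cur(); 
dish=np.r_[.4623,-.3371,.016]
t=np.linspace(0,2*np.pi,40)
wpic("w11",[([dish+[.03*np.cos(a),.03*np.sin(a),0] for a in t],(0,0,255))])
plan(p,r,np.r_[dish[:2],.0045],lean(0),4)
E
```

```text
t 10.67 p [ 0.4587 -0.3363  0.0338] rot [-1.7969e+02  7.0000e-02  4.5140e+01] q [-37.4  35.6 105.7  -0.   39.  -82.5] F [-0.2  0.7 -0.4] T [-0. -0. -0.] w 0.0876
n 4 t [0.0005, 0.0008, 0.0073] w [-0.0014, 0.0003, -0.0011]
```

View pics/w11.png

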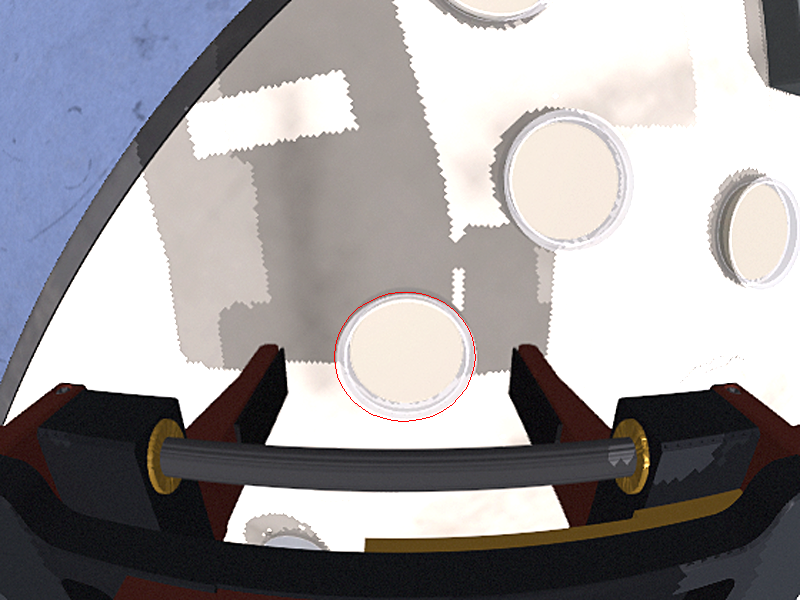

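Request:
carry_out:
  steps:
    - [[0.0006,0.0009,0.007,-0.0014,0,-0.001,0.0878],[0.0006,0.0009,0.007,-0.0014,0,-0.001,0.0878],[0.0006,0.0009,0.007,-0.0014,0,-0.001,0.0878],[0.0006,0.0009,0.006,-0.0014,0,-0.001,0.0878],[0,0,0,0,0,0,0.0878]]

```text
time: 11.13
tool_pos: [0.4654, -0.3384, 0.0072]
tool_rot: [179.7, 0.0, 45.4]
contact_force: [0.8, 0.4, -0.0]
width: 0.0876
```

```bash
python3 - <<'E'
from h import *
log(); p,r,s=cur(); 
plan(p,r,np.r_[.4623,-.3371,.0045],lean(0),2)
E
```

```text
t 11.13 p [ 0.4654 -0.3384  0.0072] rot [1.7965e+02 4.0000e-02 4.5440e+01] q [-3.720e+01  3.840e+01  1.054e+02 -1.000e-01  3.590e+01 -8.250e+01] F [ 0.8  0.4 -0. ] T [-0.1  0.  -0. ] w 0.0876
n 2 t [-0.0006, -0.0016, 0.0013] w [0.003, 0.0003, 0.0005]
```

Request:
carry_out:
  steps:
    - [[-0.0006,-0.0015,0.0014,0.002,0,0,0.0878],[-0.0006,-0.0015,0.0014,0.002,0,0,0.0878],[0,0,0,0,0,0,0.07],[0,0,0,0,0,0,0.056],[0,0,0,0,0,0,0.056],[0,0,0,0,0,0,0.056],[0,0,0,0,0,0,0.056],[0,0,0,0,0,0,0.056]]
  squeeze: 8

```text
time: 11.8
tool_pos: [0.4622, -0.3374, 0.0043]
tool_rot: [179.9, 0.0, 45.4]
contact_force: [-0.5, 0.4, -0.9]
width: 0.0598
```

```bash
python3 - <<'E'
from h import *
log(); wpic("w12")
E
```

```text
t 11.8 p [ 0.4622 -0.3374  0.0043] rot [1.7988e+02 4.0000e-02 4.5420e+01] q [-3.730e+01  3.860e+01  1.057e+02 -1.000e-01  3.570e+01 -8.260e+01] F [-0.5  0.4 -0.9] T [ 0.  0. -0.] w 0.0598
```

View pics/w12.png

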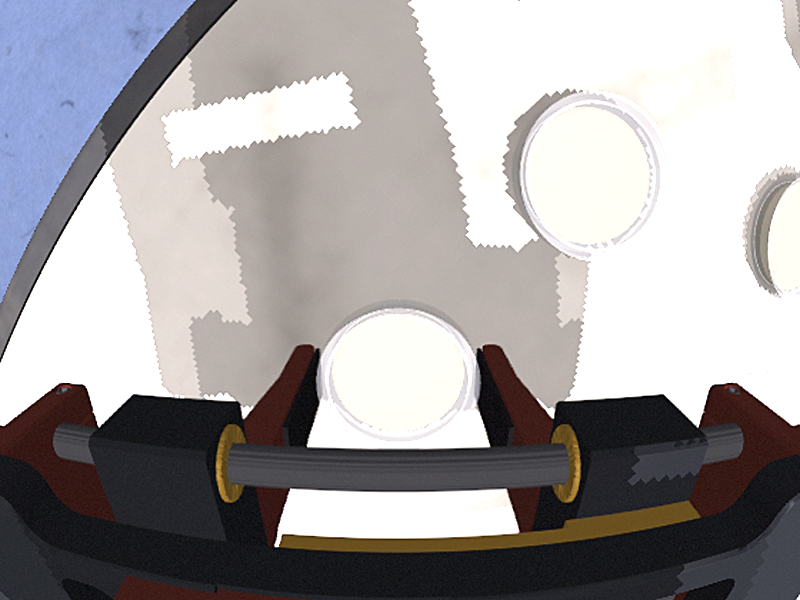

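Request:
carry_out:
  steps:
    - [[0,0,-0.006,0,0,0,0.056],[0,0,-0.012,0,0,0,0.056],[0,0,-0.02,0,0,0,0.056],[0,0,-0.025,0,0,0,0.056],[0,0,-0.03,0,0,0,0.056],[0,0,-0.03,0,0,0,0.056],[0,0,-0.03,0,0,0,0.056],[0,0,-0.025,0,0,0,0.056]]

```text
time: 12.52
tool_pos: [0.4587, -0.3344, 0.1897]
tool_rot: [-179.5, 0.1, 45.4]
contact_force: [0.2, -0.2, -0.6]
width: 0.06
```

```bash
python3 - <<'E'
from h import *; from kin import *
log(); wpic("w13"); p,r,s=cur(); T=hin+f*.16; T[2]=.25; print(T)
plan(p,r,T,lean(0),14)
q=np.array(s["joints"])
for z in (.25,.0105): q,e=ik(np.r_[T[:2],z],lean(0),q); print(q.round(1),e)
E
```

```text
t 12.52 p [ 0.4587 -0.3344  0.1897] rot [-1.7951e+02  1.2000e-01  4.5420e+01] q [-3.730e+01  2.200e+01  1.019e+02 -1.000e-01  5.660e+01 -8.270e+01] F [ 0.2 -0.2 -0.6] T [-0.  0. -0.] w 0.06
[0.53388494 0.03751575 0.25      ]
n 14 t [0.0227, -0.015, -0.004] w [-0.0001, 0.0001, 0.0001]
[  2.7  14.8 103.3  -0.   61.9 -42.6] 1.0561420203725811e-09
[  2.7  36.1 110.4  -0.   33.5 -42.6] 3.750720309418553e-09
```

View pics/w13.png

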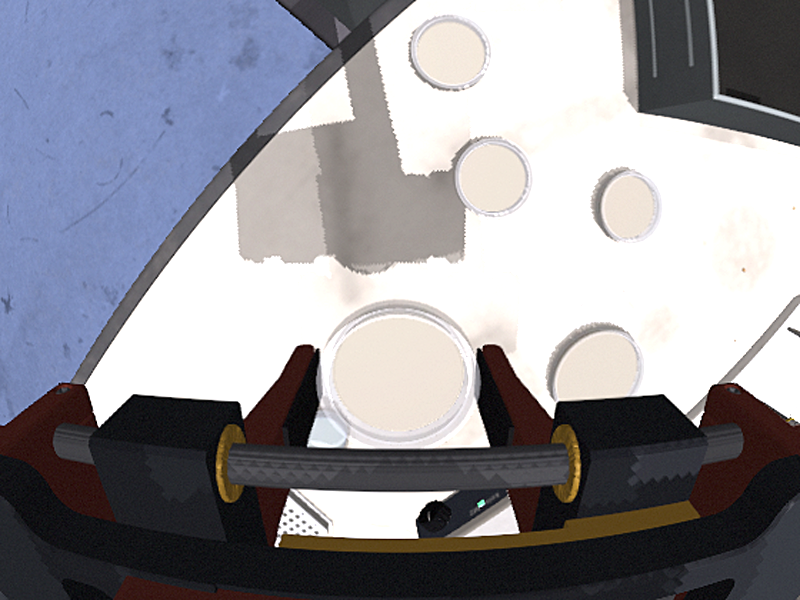

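Request:
carry_out:
  steps:
    - [[0.0227,-0.015,-0.006,0,0,0,0.056],[0.0227,-0.015,-0.006,0,0,0,0.056],[0.0227,-0.015,-0.006,0,0,0,0.056],[0.0227,-0.015,-0.006,0,0,0,0.056],[0.0227,-0.015,-0.006,0,0,0,0.056],[0.0227,-0.015,-0.006,0,0,0,0.056],[0.0227,-0.015,-0.006,0,0,0,0.056],[0.0227,-0.015,-0.006,0,0,0,0.056]]

```text
time: 13.23
tool_pos: [0.5044, -0.1195, 0.2555]
tool_rot: [179.1, -0.1, 44.9]
contact_force: [1.2, -0.1, -0.2]
width: 0.0598
```

```bash
python3 - <<'E'
from h import *
log(); p,r,s=cur(); T=hin+f*.16; T[2]=.25
plan(p,r,T,lean(0),7)
E
```

```text
t 13.23 p [ 0.5044 -0.1195  0.2555] rot [ 1.7913e+02 -1.5000e-01  4.4930e+01] q [-14.5  12.6 105.5  -0.4  61.1 -59.2] F [ 1.2 -0.1 -0.2] T [-0. -0.  0.] w 0.0598
n 7 t [0.0189, -0.0129, 0.0007] w [0.0022, -0.0004, -0.0011]
```

Request:
carry_out:
  steps:
    - [[0.0189,-0.0129,0.0007,0.002,0,-0.001,0.056],[0.0189,-0.0129,0.0007,0.002,0,-0.001,0.056],[0.0189,-0.0129,0.0007,0.002,0,-0.001,0.056],[0.0189,-0.0129,0.0007,0.002,0,-0.001,0.056],[0.0189,-0.0129,0.0007,0.002,0,-0.001,0.056],[0.0189,-0.0129,0.0007,0.002,0,-0.001,0.056],[0.01,-0.006,0,0.002,0,0,0.056],[0,0,0,0,0,0,0.056]]

```text
time: 13.9
tool_pos: [0.5327, 0.0388, 0.2599]
tool_rot: [179.5, -0.6, 45.6]
contact_force: [-0.0, -1.1, -0.2]
width: 0.0597
```

```bash
python3 - <<'E'
from h import *
log(); p,r,s=cur(); T=hin+f*.16; T[2]=.15
plan(p,r,T,lean(0),6)
L=hin+f*.1
def Q(x,y,z): return L-f*x+l*y+zz*(z-L[2])
pl=[([Q(-.129,-.123,.112),Q(-.129,.123,.112),Q(.112,.123,.112),Q(.112,-.123,.112)],(0,0,255)),([Q(-.129,-.123,.006),Q(-.129,.123,.006),Q(.112,.123,.006),Q(.112,-.123,.006)],(0,255,0))]
wpic("w14",pl)
im,d=bot.read_camera("top");cv2.imwrite("pics/t14.png",cv2.convertScaleAbs(cv2.resize(im[100:310,80:360,::-1],None,fx=2.8,fy=2.8),alpha=1.5))
E
```

```text
t 13.9 p [0.5327 0.0388 0.2599] rot [179.51  -0.58  45.59] q [  2.9  13.7 103.4   0.   62.1 -42.7] F [-0.  -1.1 -0.2] T [-0.  0.  0.] w 0.0597
n 6 t [-0.0001, 0.0002, 0.0183] w [0.0014, -0.0017, 0.0006]
```

View pics/w14.png

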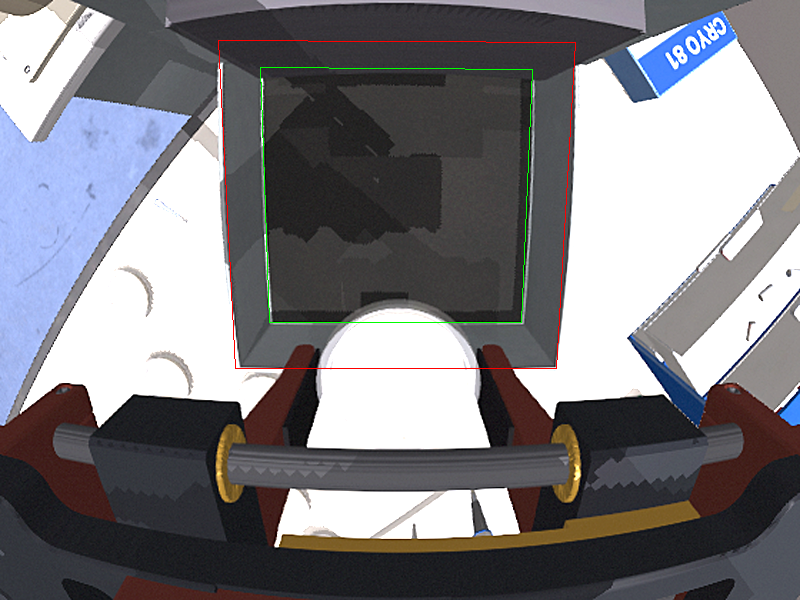

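View pics/t14.png

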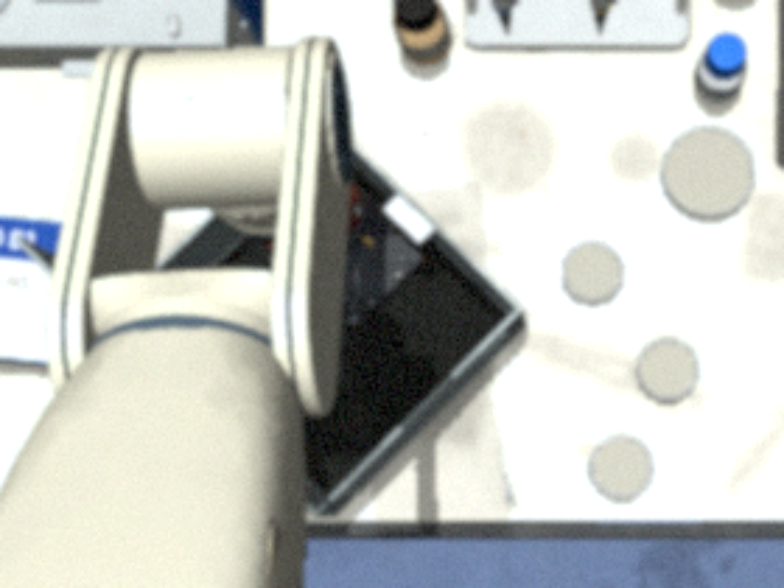

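Request:
carry_out:
  steps:
    - [[0,0.0002,0.0183,0.0014,-0.0017,0,0.056],[0,0.0002,0.0183,0.0014,-0.0017,0,0.056],[0,0.0002,0.0183,0.0014,-0.0017,0,0.056],[0,0.0002,0.0183,0.0014,-0.0017,0,0.056],[0,0.0002,0.0183,0.0014,-0.0017,0,0.056],[0,0,0.005,0,0,0,0.056]]

```text
time: 14.5
tool_pos: [0.5349, 0.0284, 0.1635]
tool_rot: [179.6, -0.2, 45.2]
contact_force: [-0.8, 0.0, -0.5]
width: 0.0597
```

```bash
python3 - <<'E'
from h import *
log(); p,r,s=cur(); T=hin+f*.16; T[2]=.05
plan(p,r,T,lean(0),8)
im,d=bot.read_camera("scene");cv2.imwrite("pics/s15.png",cv2.convertScaleAbs(cv2.resize(im[:260,60:400,::-1],None,fx=2.3,fy=2.3),alpha=1.4))
E
```

```text
t 14.5 p [0.5349 0.0284 0.1635] rot [179.56  -0.22  45.19] q [  1.9  21.2 107.6  -0.2  50.7 -43.2] F [-0.8  0.  -0.5] T [-0.1  0.1 -0. ] w 0.0597
n 8 t [0.0007, -0.001, 0.0142] w [0.001, -0.0005, -0.0004]
```

View pics/s15.png

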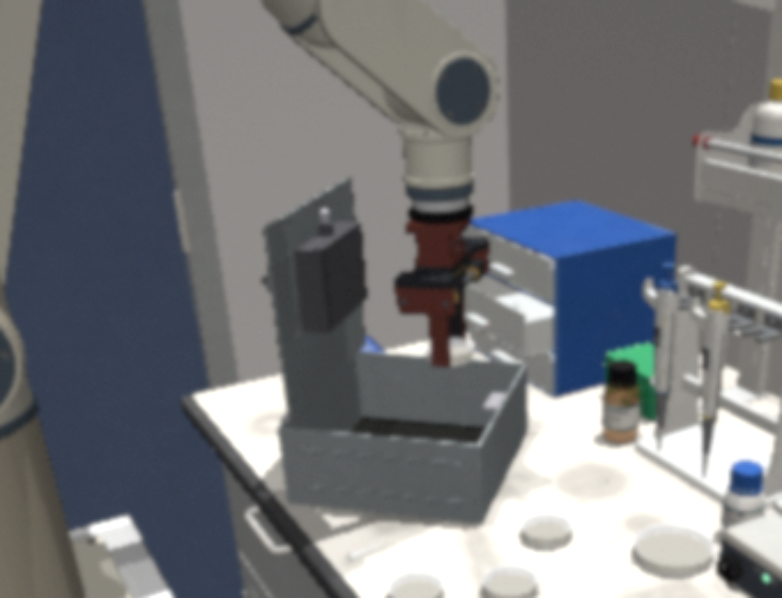

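Request:
carry_out:
  steps:
    - [[0.0012,-0.0015,0.01,0.001,0,0,0.056],[0.0012,-0.0015,0.01,0.001,0,0,0.056],[0.0012,-0.0015,0.01,0.001,0,0,0.056],[0.0012,-0.0015,0.01,0.001,0,0,0.056],[0,0,0,0,0,0,0.056]]

```text
time: 14.97
tool_pos: [0.5359, 0.0344, 0.1229]
tool_rot: [179.6, -0.4, 45.0]
contact_force: [-0.4, -0.1, 0.1]
width: 0.0596
```

```bash
python3 - <<'E'
from h import *
log(); p,r,s=cur(); T=hin+f*.16; T[2]=.05
plan(p,r,T,lean(0),7)
E
```

```text
t 14.97 p [0.5359 0.0344 0.1229] rot [179.63  -0.38  45.02] q [  2.4  24.9 108.8  -0.   45.8 -42.6] F [-0.4 -0.1  0.1] T [-0.1  0.  -0. ] w 0.0596
n 7 t [0.0001, -0.0006, 0.0104] w [0.0009, -0.0009, -0.0009]
```

Request:
carry_out:
  steps:
    - [[0,-0.0006,0.0104,0.001,-0.001,-0.001,0.056],[0,-0.0006,0.0104,0.001,-0.001,-0.001,0.056],[0,-0.0006,0.0104,0.001,-0.001,-0.001,0.056],[0,-0.0006,0.0104,0.001,-0.001,-0.001,0.056],[0,-0.0006,0.0104,0.001,-0.001,-0.001,0.056],[0,-0.0006,0.0104,0.001,-0.001,-0.001,0.056],[0,0,0.006,0,0,0,0.056],[0,0,0,0,0,0,0.056]]

```text
time: 15.63
tool_pos: [0.5336, 0.0378, 0.0467]
tool_rot: [-180.0, 0.0, 45.5]
contact_force: [0.4, -0.5, 0.4]
width: 0.0597
```

```bash
python3 - <<'E'
from h import *
log(); p,r,s=cur(); T=hin+f*.16; T[2]=.018
plan(p,r,T,lean(0),7)
E
```

```text
t 15.63 p [0.5336 0.0378 0.0467] rot [-1.7998e+02  2.0000e-02  4.5480e+01] q [  2.8  32.3 110.2  -0.   37.5 -42.7] F [ 0.4 -0.5  0.4] T [-0.   0.1  0. ] w 0.0597
n 7 t [0.0, 0.0001, 0.0041] w [-0.0, 0.0, 0.0003]
```

Request:
carry_out:
  steps:
    - [[0,0,0.006,0,0,0,0.056],[0,0,0.006,0,0,0,0.056],[0,0,0.006,0,0,0,0.056],[0,0,0.005,0,0,0,0.056],[0,0,0.004,0,0,0,0.056],[0,0,0.002,0,0,0,0.056],[0,0,0,0,0,0,0.056]]

```text
time: 16.22
tool_pos: [0.5343, 0.0378, 0.0149]
tool_rot: [180.0, -0.0, 45.5]
contact_force: [-0.3, -0.8, 0.1]
width: 0.0596
```

```bash
python3 - <<'E'
from h import *
log()
E
```

```text
t 16.22 p [0.5343 0.0378 0.0149] rot [ 1.7997e+02 -3.0000e-02  4.5470e+01] q [  2.8  35.7 110.3   0.   34.  -42.7] F [-0.3 -0.8  0.1] T [ 0.  0. -0.] w 0.0596
```

Request:
carry_out:
  steps:
    - [[0,0,0.0013,0,0,0,0.056],[0,0,0.0013,0,0,0,0.056],[0,0,0.001,0,0,0,0.056],[0,0,0,0,0,0,0.056]]

```text
time: 16.55
tool_pos: [0.5348, 0.0378, 0.0114]
tool_rot: [179.9, -0.1, 45.5]
contact_force: [-0.2, 1.0, -0.1]
width: 0.0597
```

Request:
carry_out:
  steps:
    - [[0,0,0.0007,0,0,0,0.056],[0,0,0.0006,0,0,0,0.056],[0,0,0,0,0,0,0.056]]

```text
time: 16.8
tool_pos: [0.5351, 0.0378, 0.0104]
tool_rot: [179.9, -0.1, 45.5]
contact_force: [-0.3, -0.0, -0.7]
width: 0.0596
```

Request:
carry_out:
  steps:
    - [[0,0,0.0007,0,0,0,0.056],[0,0,0.0005,0,0,0,0.056],[0,0,0,0,0,0,0.056]]

```text
time: 17.05
tool_pos: [0.5353, 0.0378, 0.0101]
tool_rot: [179.9, -0.1, 45.5]
contact_force: [0.9, 0.1, -0.6]
width: 0.0598
```

Request:
carry_out:
  steps:
    - [[0,0,0.0008,0,0,0,0.056],[0,0,0.0008,0,0,0,0.056]]

```text
time: 17.22
tool_pos: [0.5355, 0.0378, 0.0094]
tool_rot: [179.9, -0.1, 45.5]
contact_force: [-3.2, -0.6, 8.1]
width: 0.0598
```

```bash
python3 - <<'E'
from h import *
log(); wpic("w16")
E
```

```text
t 17.22 p [0.5355 0.0378 0.0094] rot [ 1.7986e+02 -1.4000e-01  4.5480e+01] q [  2.8  36.3 110.3  -0.   33.2 -42.7] F [-3.2 -0.6  8.1] T [-0.2  0.4  0.1] w 0.0598
```

View pics/w16.png

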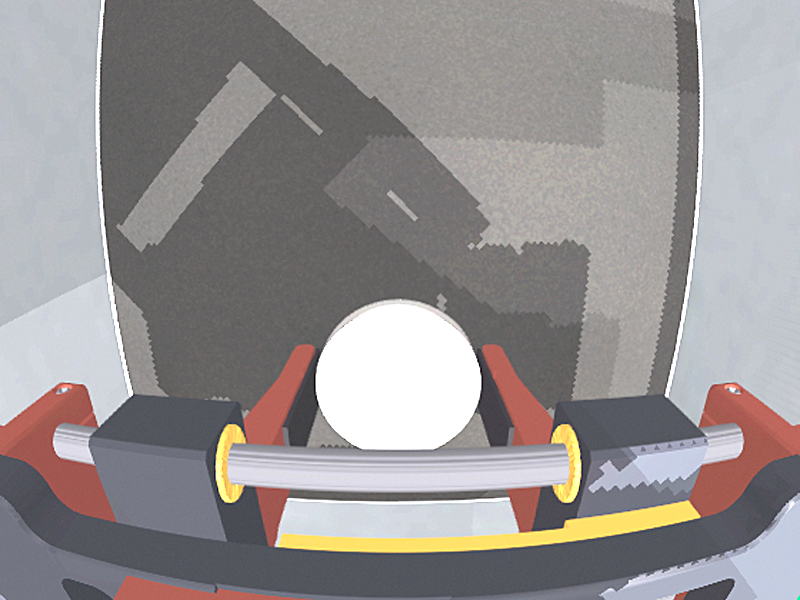

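Request:
carry_out:
  steps:
    - [[0,0,-0.0003,0,0,0,0.056],[0,0,0,0,0,0,0.062],[0,0,0,0,0,0,0.068],[0,0,0,0,0,0,0.076],[0,0,0,0,0,0,0.08],[0,0,0,0,0,0,0.08]]

```text
time: 17.77
tool_pos: [0.5357, 0.0378, 0.0094]
tool_rot: [179.8, -0.2, 45.5]
contact_force: [-0.6, 0.1, 0.2]
width: 0.0795
```

```bash
python3 - <<'E'
from h import *
log(); wpic("w17")
E
```

```text
t 17.77 p [0.5357 0.0378 0.0094] rot [ 1.7985e+02 -1.5000e-01  4.5490e+01] q [  2.8  36.3 110.3  -0.   33.2 -42.7] F [-0.6  0.1  0.2] T [-0.1  0.   0. ] w 0.0795
```

View pics/w17.png

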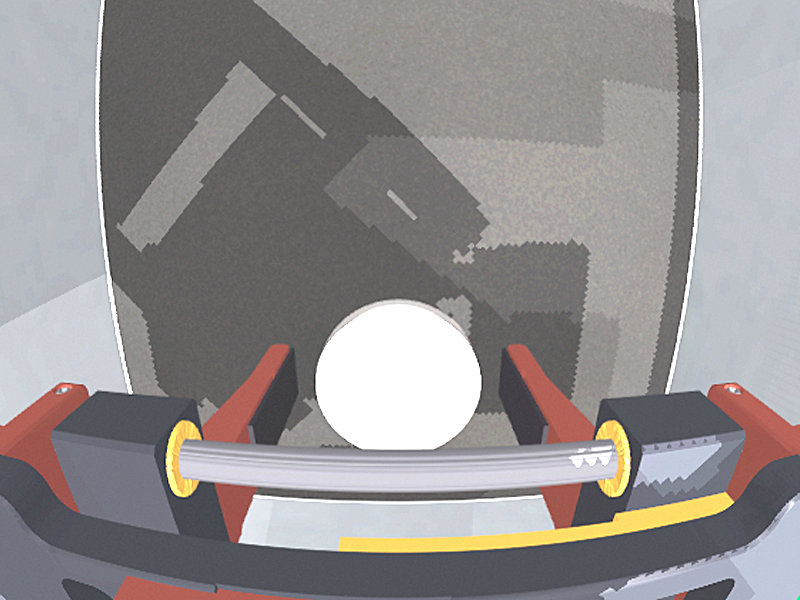

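Released without moving the dish. I'll withdraw straight up.

Request:
carry_out:
  steps:
    - [[0,0,-0.008,0,0,0,0.08],[0,0,-0.012,0,0,0,0.08],[0,0,-0.016,0,0,0,0.08],[0,0,-0.02,0,0,0,0.08],[0,0,-0.02,0,0,0,0.08],[0,0,-0.02,0,0,0,0.08],[0,0,-0.02,0,0,0,0.08],[0,0,-0.015,0,0,0,0.08]]

```text
time: 18.48
tool_pos: [0.5326, 0.0377, 0.1487]
tool_rot: [-179.9, 0.1, 45.5]
contact_force: [-0.1, 0.3, 0.3]
width: 0.0802
```

```bash
python3 - <<'E'
from h import *
log(); p,r,s=cur(); plan(p,r,np.r_[.58,-.22,.34],lean(0),10)
E
```

```text
t 18.48 p [0.5326 0.0377 0.1487] rot [-1.7993e+02  8.0000e-02  4.5480e+01] q [  2.8  22.6 108.   -0.   49.6 -42.7] F [-0.1  0.3  0.3] T [-0.   0.1  0. ] w 0.0802
n 10 t [-0.015, 0.0214, -0.0191] w [-0.0001, 0.0001, 0.0002]
```

Request:
carry_out:
  steps:
    - [[0,0,-0.03,0,0,0,0.08],[0,0,-0.03,0,0,0,0.08],[-0.016,0.023,-0.02,0,0,0,0.08],[-0.016,0.023,-0.02,0,0,0,0.08],[-0.016,0.023,-0.02,0,0,0,0.08],[-0.016,0.023,-0.02,0,0,0,0.08],[-0.016,0.023,-0.02,0,0,0,0.08],[-0.016,0.023,-0.02,0,0,0,0.08]]

```text
time: 19.15
tool_pos: [0.5602, -0.1285, 0.3486]
tool_rot: [179.8, -0.2, 46.0]
contact_force: [0.5, 1.3, 0.3]
width: 0.0802
```

Request:
carry_out:
  steps:
    - [[-0.016,0.023,0,0,0,0,0.08],[-0.016,0.023,0,0,0,0,0.08],[-0.016,0.023,0,0,0,0,0.08],[-0.016,0.023,0,0,0,0,0.08],[-0.016,0.023,0,0,0,0,0.08],[0,0,0,0,0,0,0.08],[0,0,0,0,0,0,0.08],[0,0,0,0,0,0,0.08]]

```text
time: 19.82
tool_pos: [0.5863, -0.2778, 0.3671]
tool_rot: [178.8, -0.6, 45.6]
contact_force: [-0.1, 0.3, -1.0]
width: 0.0799
```

```bash
python3 - <<'E'
from h import *
log()
im,d=bot.read_camera("top");cv2.imwrite("pics/t18.png",cv2.convertScaleAbs(im[:,:,::-1],alpha=1.5))
P=cloud("top",d); q=P-(hin+f*.16); m=(abs(q@f)<.06)&(abs(q@l)<.06)&(P[...,2]>.014)&(P[...,2]<.035)
k=P[m]; print(m.sum(),k.mean(0).round(4),np.percentile(k[:,2],[5,50,95]).round(4)); A=np.c_[k[:,:2]-k[:,:2].mean(0),np.ones(len(k))]; print("slope",np.linalg.lstsq(A,k[:,2],rcond=None)[0])
for x,y in((.6417,-.2752),): 
    mm=(np.hypot(P[...,0]-x,P[...,1]-y)<.07)&(P[...,2]>.01)&(P[...,2]<.022); print(P[mm].mean(0).round(4))
im,d=bot.read_camera("scene");cv2.imwrite("pics/s18.png",cv2.convertScaleAbs(im[:,:,::-1],alpha=1.4))
P=cloud("scene",d); q=P-hin; a=q@f; b=q@l
for z in (.15,.2,.25,.3,.34):
    k=(abs(P[...,2]-z)<.012)&(abs(b)>.075)&(abs(b)<.125)&(abs(a)<.1); print(z,k.sum(),np.median(a[k]).round(4) if k.sum() else 0)
E
```

```text
t 19.82 p [ 0.5863 -0.2778  0.3671] rot [178.77  -0.6   45.65] q [-26.5  18.7  82.4   0.2  77.6 -72.2] F [-0.1  0.3 -1. ] T [-0.   0.1 -0. ] w 0.0799
438 [0.5336 0.0357 0.0217] [0.0161 0.022  0.0264]
slope [-0.00242143 -0.01161731  0.02173143]
[ 0.6891 -0.3004  0.0163]
0.15 119 0.0038
0.2 79 0.0045
0.25 86 0.004
0.3 122 0.0045
0.34 124 0.0045
```

View pics/t18.png

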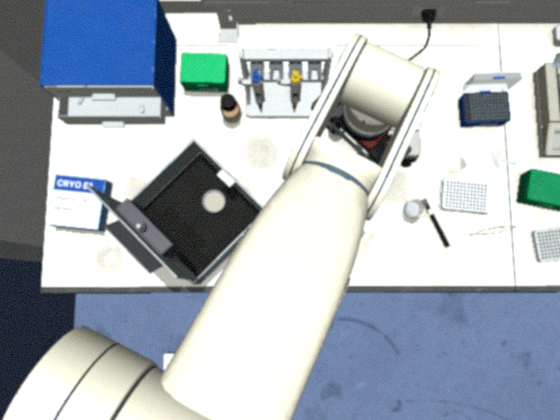

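View pics/s18.png

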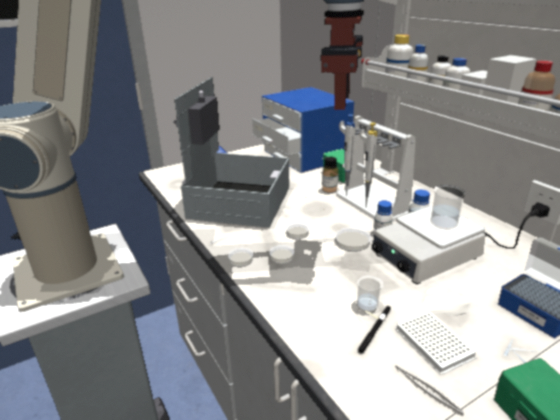

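```bash
python3 -c "
from workcell import bot
print(bot.finish_job())"
```

```text
the job is handed in; nothing more can be done
None
```

The locker is open and the small petri dish is standing flat on its floor. I handed the job in at about 20 s. No verdict is reported.

**What I did:** I gripped the paddle block from the front under the hood and pulled it to its stop. I then swung the lid about its hinge to about 90° and let go. The small dish farthest to the right was taken with an 8 N grip and lowered into the locker until the wrist force showed contact (about 8 N). I opened the fingers there and withdrew straight up.

**Last checks:**
- **Lid:** it stands upright; in the depth image its inner face is at the same distance at every height.
- **Small dish:** its top is at z ≈ 22 mm at (0.534, 0.036), which is right for lying flat on the 6 mm floor, with a fitted slope of about 0.01.
- **Beaker and look-alike dishes:** in the pictures the beaker stands where it started. The three look-alike dishes also look unmoved in the scene view.
- **Large dish:** the top-camera depth check on it failed because the arm blocked the view. It gave a reading 5 cm off, which I put down to the arm. In the scene picture the dish is at its starting position.
- **Force:** the highest force I read at the end of a move was about 25 N, during the lid lift.

The tool leaned up to about 49° to the lid early in the lift, against the 40 to 45° asked. I brought it back to about 45°, and the pictures show no contact with the hood.

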